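# Fit the guard return spring of a mitre saw

### The job

Fit the return spring to the saw's guard casting: lift it from its black cradle, put the hook down through the hole in the casting's raised tab and draw it along so that its toe catches under the tab's edge, then stretch the spring and put the eye at its other end over the headed post, down onto the post's shoulder. Work gently: do not force anything down, do not overstretch the spring, let the load over onto the post before letting go, and leave the bench's other things where they are.

Things in the scene. Friction and masses are not known exactly. Their poses are not given: they have to be found in the camera images.
- hook (a point): on the spring: axis of the 5 mm hook pin, where it leaves the underside of the 10 mm wide shank (level with the tab's top when fully down). x along the spring to the eye, z up. The pin goes 13 mm down; at its foot a 5 mm thick toe points along x to 6.5 mm from the pin axis (pin and toe span x -2.5 to +6.5 mm); the toe's top is 8 mm below this point. The spring axis is 8 mm above it
- hook_lug (a point): where to grip the hook end: centre of a steel lug 26 mm long (x), 12 mm wide, 14 mm high, on the spring axis, 30 mm along x from the pin axis. Starts 43 mm above the bench, free on all sides
- eye (a point): centre of the wire eye (flat ring, axis z) at the spring's other end, on the spring axis: clear hole 15.5 mm across, wire 5 mm thick, 26 mm across outside; 155 mm from the pin axis at rest. The spring begins to stretch at 3 N and takes 300 N per m more; over 200 mm from pin to eye ruins it
- eye_lug (a point): where to grip the eye end: centre of a lug like the other, on the spring axis, 29 mm from the eye's centre towards the hook; x points to the eye, z up
- spring: the loose plain steel tension spring, about 140 g, 173 mm long at rest, coils 16 mm thick; its origin is on the pin axis at the height of the spring axis, 8 mm above hook, same axes. It bends a little any way where coils meet lugs (0.5 N m per rad each). It starts lying in the black cradle, hook down
- cradle: fixed black cradle, origin under its centre: 56 mm long (x, along the spring), 60 mm wide foot; holds only the coils, between lips 30 mm apart outside, up to 43 mm above the bench. The hook end sticks out towards its -x
- hole (a point): centre of the hole in the casting's raised tab, at the tab's top face, 42 mm above the bench. Hole 14 mm across, right through; tab 6 mm thick, 30 mm along x, 46 mm wide, hollow below. x points from the hole to the post, z up
- slot (a point): middle of the post's adjusting range, 185 mm along x from the hole, 50 mm above the bench: the height of a fitted eye's centre. x away from the hole. The post is clamped up to 7 mm from here either way along x (not given: look, or feel for it) and exactly on the line in y
- casting: the fixed aluminium saw casting, base plate 250 x 84 mm, 10 mm high, with a low round boss on its -y side; origin under its middle, x from hole (at x -92.5 mm) to post, z up. A trough for the coils (40 mm long, centre at x -10 mm, floor 40 mm and lips 48 mm above the bench, lips 26 mm apart) carries the hooked spring until its eye is fitted
- rail (a point): middle of the adjuster's rails on the base plate, under slot, 10 mm above the bench. The post on them: shoulder 20 mm across with its top 47.5 mm above the bench, then a 7 mm shaft, then a head 11 mm across (8 mm at its bevelled top) 54.5 to 60.5 mm above the bench. The eye passes the head only if centred to about 2 mm, else it lands on it; loaded, it rests against the shaft under the head
- grease: bystander: white jar, 60 mm across, 70 mm high
- bearing: bystander: steel ring bearing, 44 mm across, 12 mm high
- flange: bystander: dark steel disc, 56 mm across, 14 mm high
- bushing: bystander: steel tube standing up, 22 mm across, 30 mm high
- knobscrew: bystander: black clamp knob, 32 mm across, 45 mm high

How it is judged:
On the way:
1. the hook is right down through the tab's hole (z of hook in the frame of hole between -0.004 and 0.003 m and horizontal distance between hook and hole below 0.0075 m), for 0.2 s.
At the end, for the whole second after the job is handed in: Hook down through the hole (pin within 7.5 mm of its centre and over 2 mm towards the post, shank within 4 mm of the tab top); spring stretched (hook to eye over 163 mm) with the eye at the shoulder (within 4 mm in height, 6 mm sideways of the slot line); at rest, released (all of step 1 and x of hook in the frame of hole above 0.002 m and distance between hook and eye above 0.163 m and z of eye in the frame of slot between -0.004 and 0.004 m and y of eye in the frame of slot between -0.006 and 0.006 m and linear speed of spring below 0.02 m/s); the robot touches nothing.
It fails at once if the spring is overstretched: over 200 mm from hook to eye (distance between hook and eye above 0.2005 m).
It fails at once if the spring is forced against the casting or its post, or snaps onto it: over 30 N (contact force between spring and casting above 30 N).
It fails at once if the robot leans on the casting: over 25 N (contact force between the arm and casting above 25 N).
It fails at once if a bystander is pushed more than 25 mm (distance of any of grease, bearing, flange, bushing, knobscrew from where it was at the start of the episode above 0.025 m).
It also fails if it takes over 58 s, if anything falls off the work surface, if the arm or the gripper's body presses on something with over 40 N, if the wrist force passes 120 N, or if a joint passes its speed limit or range.

### The arm

A 6-joint arm with a two-finger parallel gripper is mounted at the origin on the work surface. World frame = base frame: x ahead of the robot, y to its left, z up, the work surface at z = 0. Lengths are in m, angles in rad, forces in N, time in s.
With the tool pointing down it reaches from about 0.35 to 0.775 m from the base axis. Payload 5.5 kg.
Tool frame: the origin (TCP) lies midway between the tips of the shut fingers; the grasp point (between the pads) lies arm.tcp_to_grasp behind it (arm.tcp_to_grasp is the distance from the TCP to the grasp point, in m); z points along the fingers, y is the direction in which the jaws open and shut (so a half turn about z gives the same grasp; the last joint's range is limited). The gripper opens to 85 mm and grips with 20 to 120 N. Pads are 22 mm wide; open, the fingers measure 114 mm over their backs; the gripper's body (76 mm by 85 mm) begins 54 mm behind the grasp point. The pads swing forward as they close: fully open they stand 13 mm farther back than shut.
Start: joints at [-1.26, 0.313, 0.046, 1.304, 0, 1.431], TCP at [0.251, -0.518, 0.231] pointing down, gripper open.
Joint ranges: [-2.76, 2.76], [-0.86, 1.69], [-1.03, 1.26], [-2.2, 2.34], [-1.47, 1.5], [-3.14, 3.14]. Speed limits (rad/s): [2.57, 2.57, 3.14, 3.14, 3.14, 3.14].

### API

Orientations are given as a unit quaternion [w, x, y, z].
In Python, from bench import telemetry, eyes, arm gives the robot as it stands. The module is installed in compiled form; this text tells all that it offers.
- The arm moves only by the tool apply_moves, never from a script. Its argument "steps" is a list of rows, each an object of numbers: "rx", "ry", "rz": the turn, a rotation vector about the tool's x, y, z in rad; "x", "y", "z": the shift along the tool's x, y, z in m; "grip": the opening, from -1 (shut) to 1 (fully open). A call has 1 to 10 rows; each row shifts and turns the commanded pose from where the row before left it, along the tool's axes as they then stand; what a row does not reach is not made up. A row lasts 1/12 s, in which the tool goes at most 41.7 mm and 7.16 degrees, less where a joint would pass 70% of its speed; a pose out of reach is approached as far as the arm can. A call is refused whole if a number of a shift passes 0.0417 or a number of a turn 0.125, either way. A call with a gripper value outside its range is refused whole. The fingers move at their own pace and stop on an object; "newtons" is the grip in N (left out, the last holds). Time passes only in rows, so rows that do not move let the fingers close. It gives the time, the measured TCP pose, the force and the opening at its end, in the units of the state.
- telemetry.state(): the state, without advancing time (a new reading comes with each control period).
- eyes.camera(name): name is "scene" or "top" or "wrist"; returns a dict with "img" (420x560x3 uint8, red, green, blue), "fovy" (degrees; the focal length in pixels is half the picture's height over the tangent of half this angle, whatever the lens; pixels are square), "cx", "cy" (the principal point, pixels), "R" (3x3) and "t" (3): a world point X has camera coordinates R X + t. Camera axes: x right, y down, z forward; pixel columns grow to the right and rows downward; lengths in m; the calibration is good to about 2 mm. A picture is of the moment at which its call begins. There is no depth.
- arm.close_job(): hands the job in, once; it reports no verdict.
The state is a dict: "time_s": time; "joint_pos": joint angles; "qd": joint speeds; "joint_torque": joint torques, N m; "eef_pos": TCP position; "tcp_rot": TCP orientation; "wrist_force": force on the tool from outside, world axes, zero at the start; "moment": the same for the moment, N m; "finger_gap": opening from 0.0 (shut) to 1.0 (fully open).
Only numpy, scipy, OpenCV 4.12 (cv2) and the standard library are available. Lean on these libraries where they do the work, as an engineer would, in place of code of your own. Each camera call takes 0.05 s, during which the arm holds its last target.

## Working session

There is one attempt and no reset: what is moved stays moved. The work goes in short steps, Python scripts to look and compute and a tool call to move; the robot and the scene stay as the last step left them, time stands still between calls to the robot, and variables do not carry over. Pictures are saved under pics/ and viewed, and the job is handed in when it is done.

Besides the shell and the picture viewer there is one more tool, called after "Emit:" as name(argument=value, ...) on one line, values as JSON. apply_moves: Moves the arm, as the interface text tells. Its arguments: {"type":"object","properties":{"steps":{"type":"array"},"newtons":{"type":"number"}},"required":["steps"]}

```bash
mkdir -p pics; ls; python3 - <<'E'
from bench import telemetry, eyes, arm
import cv2
s=telemetry.state();print(s);print(arm.tcp_to_grasp)
for n in("scene","top","wrist"):
    c=eyes.camera(n);cv2.imwrite(f"pics/{n}0.png",c["img"][:,:,::-1]);print(n,c["fovy"],c["cx"],c["cy"],c["R"],c["t"])
E
```

```text
pics
{'time_s': 0.0, 'joint_pos': array([-1.25961483e+00,  3.14015192e-01,  4.49669275e-02,  1.30358982e+00,
        2.33356522e-05,  1.43119892e+00]), 'qd': array([ 0.00113593,  0.00133476,  0.00153165,  0.00080337, -0.00226012,
       -0.00021725]), 'joint_torque': array([-1.18689637e-03, -4.80627465e+01,  2.98534888e+01,  1.92346080e-02,
       -2.97600454e-04,  1.37277479e-05]), 'eef_pos': array([ 0.25034926, -0.5170708 ,  0.23039552]), 'tcp_rot': array([-9.18491448e-04,  9.74706733e-01,  2.23485877e-01, -6.72822688e-05]), 'wrist_force': array([-0.35140642, -0.44284877,  0.56771116]), 'moment': array([-0.03035203, -0.03220434,  0.00708935]), 'finger_gap': 1.0009538588773677}
0.0187
scene 53.44809628085862 272.4648761190579 209.4381977740457 [[ 7.09355504e-02  9.97480888e-01  1.63521703e-04]
 [ 7.58067646e-01 -5.38032006e-02 -6.49952814e-01]
 [-6.48306712e-01  4.62287211e-02 -7.59974548e-01]] [-0.04261358 -0.39858577  1.17954844]
top 46.37118456225079 281.4528962026392 208.5738903135061 [[ 1.57779289e-02 -9.99875514e-01 -1.12014083e-04]
 [-9.96414470e-01 -1.57140006e-02 -8.31340692e-02]
 [ 8.31219600e-02  1.42329588e-03 -9.96538366e-01]] [-0.03349262  0.56474088  1.12653311]
wrist 66.81571308819113 281.79019974999284 214.763891733657 [[ 0.43562977 -0.90012081 -0.00303793]
 [-0.85663046 -0.41561356  0.30569531]
 [-0.27642532 -0.1305676  -0.95212454]] [-0.57345038 -0.04041318  0.38183066]
```

View pics/scene0.png

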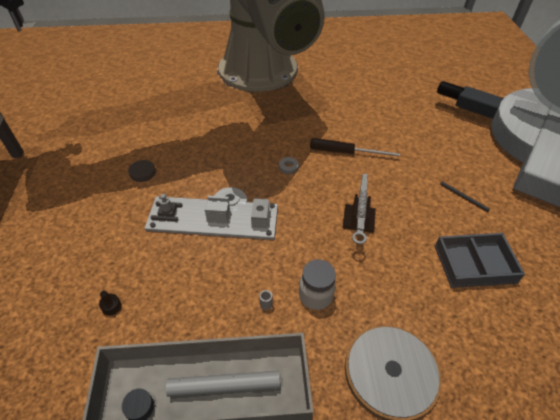

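View pics/top0.png

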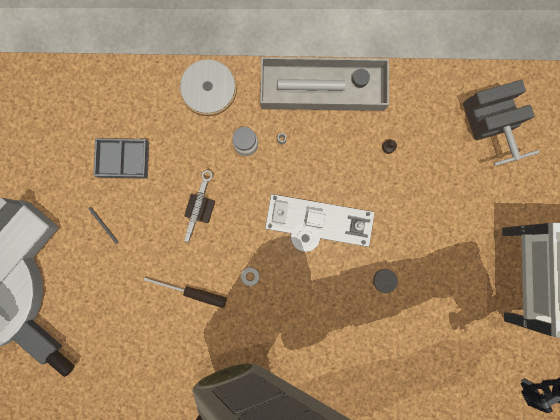

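View pics/wrist0.png

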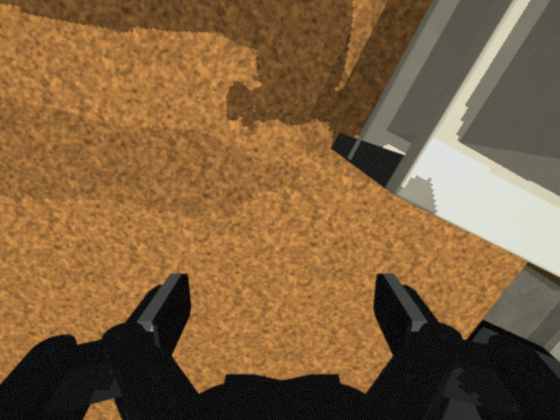

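```bash
cat > h.py <<'E'
from bench import telemetry, eyes, arm
import cv2, numpy as np
from scipy.spatial.transform import Rotation as Rn
def cam(n,save=None):
    c=eyes.camera(n)
    if save: cv2.imwrite(f"pics/{save}.png",c["img"][:,:,::-1])
    c["f"]=210/np.tan(np.radians(c["fovy"])/2); return c
def ray(c,p):
    d=np.array([(p[0]-c["cx"])/c["f"],(p[1]-c["cy"])/c["f"],1.]); R=c["R"]; return -R.T@c["t"],R.T@d
def onplane(c,p,z):
    o,d=ray(c,p); return o+d*(z-o[2])/d[2]
def proj(c,X):
    q=c["R"]@np.asarray(X)+c["t"]; return q[:2]/q[2]*c["f"]+[c["cx"],c["cy"]]
def tri(l):
    A=np.zeros((3,3));b=np.zeros(3)
    for c,p in l:
        o,d=ray(c,p); d=d/np.linalg.norm(d);P=np.eye(3)-np.outer(d,d);A+=P;b+=P@o
    X=np.linalg.solve(A,b); return X,[np.round(proj(c,X)-p,1) for c,p in l]
def Rt(s): 
    w,x,y,z=s["tcp_rot"];return Rn.from_quat([x,y,z,w])
E
python3 - <<'E'
import cv2
t=cv2.imread("pics/top0.png");s=cv2.imread("pics/scene0.png")
cv2.imwrite("pics/topz.png",cv2.resize(t[150:270,170:390],None,fx=3.6,fy=3.6,interpolation=cv2.INTER_CUBIC))
cv2.imwrite("pics/scz.png",cv2.resize(s[160:260,140:390],None,fx=3.2,fy=3.2,interpolation=cv2.INTER_CUBIC))
E
```

```text
(no output)
```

View pics/topz.png

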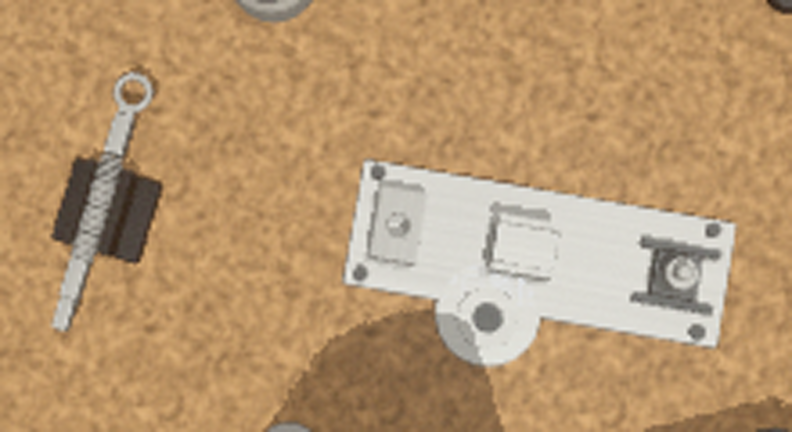

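View pics/scz.png

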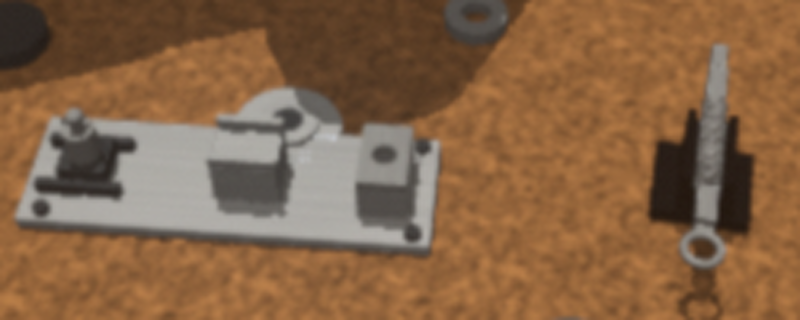

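```bash
python3 - <<'E'
from h import *
a=cam("top");b=cam("scene")
P={"hole":((280.3,212.5),(260,208.1)),"posthead":((359.7,225.6),(163.4,195.9)),"eye":((206.9,175.3),(359.7,237.5)),"hookend":((187.5,240.3),(364.7,175))}
for k,(p,q) in P.items(): print(k,*tri([(a,p),(b,q)]))
for k,z in(("hole",.042),("posthead",.0605),("eye",.043),("hookend",.05)): print(k,onplane(a,P[k][0],z))
s=telemetry.state();print(Rt(s).as_matrix())
E
```

```text
hole [ 0.55474561 -0.02122928  0.0393666 ] [array([-0.4, -0. ]), array([-0.5,  0. ])]
posthead [ 0.52630151 -0.20188113  0.05650183] [array([-0.5,  0.1]), array([-0.6,  0. ])]
eye [0.63863854 0.15101104 0.04244393] [array([-0.6, -0.1]), array([-0.8,  0. ])]
hookend [0.48755457 0.19140204 0.04577353] [array([-1. , -0.2]), array([-1.1,  0.1])]
hole [ 0.55453034 -0.02209193  0.042     ]
posthead [ 0.52624265 -0.20231578  0.0605    ]
eye [0.638263   0.14946856 0.043     ]
hookend [0.48706398 0.1883383  0.05      ]
[[ 9.00112286e-01  4.35657904e-01 -2.51859222e-04]
 [ 4.35657965e-01 -9.00111974e-01  7.56755313e-04]
 [ 1.02984932e-04 -7.90889231e-04 -9.99999682e-01]]
```

```bash
cat >> h.py <<'E'
def plan(tgt,phi,n,order="shift",s=None):
    """tgt TCP world, phi tool-x angle deg (tool down): print per-row tool shifts"""
    s=s or telemetry.state();M=Rt(s).as_matrix();ph=np.degrees(np.arctan2(M[1,0],M[0,0]))
    d=(phi-ph+180)%360-180; D=(np.array(tgt)-s["eef_pos"])/n
    for i in range(n):
        a=np.radians(ph+d*i/n); c,sn=np.cos(a),np.sin(a)
        print(i,"x %.4f y %.4f z %.4f rz %.4f"%(D[0]*c+D[1]*sn, D[0]*sn-D[1]*c,-D[2],-np.radians(d/n)))
E
python3 - <<'E'
from h import *
c=cam("wrist");s=telemetry.state();M=Rt(s).as_matrix()
print(c["f"],M.T@(-c["R"].T@c["t"]-s["eef_pos"]), (c["R"]@M).T)
print(proj(c,s["eef_pos"]))
plan([.555,-.11,.26],81.1,12)
E
```

```text
318.3867104404385 [ 0.07818854 -0.00022363 -0.14352809] [[-6.97827183e-05 -9.52059757e-01 -3.05912101e-01]
 [ 9.99998608e-01  4.43464452e-04 -1.60826354e-03]
 [ 1.66682414e-03 -3.05911788e-01  9.52058401e-01]]
[282.71883258 275.30866325]
0 x 0.0376 y -0.0195 z -0.0024 rz -0.0804
1 x 0.0391 y -0.0164 z -0.0024 rz -0.0804
2 x 0.0403 y -0.0132 z -0.0024 rz -0.0804
3 x 0.0412 y -0.0100 z -0.0024 rz -0.0804
4 x 0.0419 y -0.0066 z -0.0024 rz -0.0804
5 x 0.0423 y -0.0032 z -0.0024 rz -0.0804
6 x 0.0424 y 0.0002 z -0.0024 rz -0.0804
7 x 0.0422 y 0.0036 z -0.0024 rz -0.0804
8 x 0.0418 y 0.0070 z -0.0024 rz -0.0804
9 x 0.0411 y 0.0103 z -0.0024 rz -0.0804
10 x 0.0402 y 0.0136 z -0.0024 rz -0.0804
11 x 0.0389 y 0.0167 z -0.0024 rz -0.0804
```

```bash
python3 - <<'E'
from h import *
plan([.535,-.15,.17],81.1,12)
E
```

```text
0 x 0.0347 y -0.0172 z 0.0051 rz -0.0804
1 x 0.0360 y -0.0144 z 0.0051 rz -0.0804
2 x 0.0370 y -0.0115 z 0.0051 rz -0.0804
3 x 0.0378 y -0.0084 z 0.0051 rz -0.0804
4 x 0.0383 y -0.0054 z 0.0051 rz -0.0804
5 x 0.0387 y -0.0023 z 0.0051 rz -0.0804
6 x 0.0387 y 0.0008 z 0.0051 rz -0.0804
7 x 0.0385 y 0.0039 z 0.0051 rz -0.0804
8 x 0.0381 y 0.0070 z 0.0051 rz -0.0804
9 x 0.0374 y 0.0100 z 0.0051 rz -0.0804
10 x 0.0365 y 0.0130 z 0.0051 rz -0.0804
11 x 0.0353 y 0.0159 z 0.0051 rz -0.0804
```

Emit:
apply_moves(steps=[{"x": 0.035,"y": -0.017,"z": 0.005,"rz": -0.08},{"x": 0.036,"y": -0.0145,"z": 0.005,"rz": -0.08},{"x": 0.037,"y": -0.0115,"z": 0.005,"rz": -0.08},{"x": 0.038,"y": -0.0085,"z": 0.005,"rz": -0.08},{"x": 0.038,"y": -0.0055,"z": 0.005,"rz": -0.08},{"x": 0.0385,"y": -0.0025,"z": 0.005,"rz": -0.08},{"x": 0.0385,"y": 0.001,"z": 0.005,"rz": -0.08},{"x": 0.0385,"y": 0.004,"z": 0.005,"rz": -0.08},{"x": 0.038,"y": 0.007,"z": 0.005,"rz": -0.08},{"x": 0.0375,"y": 0.01,"z": 0.005,"rz": -0.08}])

```text
validation failed for argument at $.st...
```

Emit:
apply_moves(steps=[{"x": 0.0365,"y": 0.013,"z": 0.005,"rz": -0.08},{"x": 0.0355,"y": 0.016,"z": 0.005,"rz": -0.08},{},{}])

```text
validation failed for argument at $.st...
```

```bash
python3 - <<'E'
from h import *
import pickle
c=cam("wrist","w1");s=telemetry.state();print(s["time_s"],s["eef_pos"],Rt(s).as_matrix(),s["wrist_force"]);c["s"]=s
pickle.dump(c,open("w1.pkl","wb"))
plan([.555,-.02,.16],81.1,4)
E
```

```text
0.35 [ 0.25048485 -0.51747741  0.23109591] [[ 9.00105688e-01  4.35671588e-01 -1.28881468e-04]
 [ 4.35671606e-01 -9.00105617e-01  3.59854434e-04]
 [ 4.07714197e-05 -3.80057019e-04 -9.99999927e-01]] [-0.34025377 -0.15389313  0.35705135]
0 x 0.1227 y -0.0788 z 0.0178 rz -0.2412
1 x 0.1380 y -0.0472 z 0.0178 rz -0.2412
2 x 0.1453 y -0.0129 z 0.0178 rz -0.2412
3 x 0.1441 y 0.0222 z 0.0178 rz -0.2412
```

View pics/w1.png

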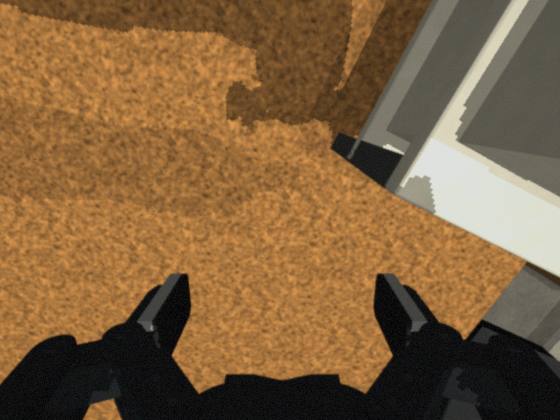

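The arm has not moved: both calls were refused by validation. I'll retry with every key given in each row.

Emit:
apply_moves(steps=[{"rx": 0,"ry": 0,"rz": -0.08,"x": 0.035,"y": -0.017,"z": 0.005,"grip": 1}])

```text
time_s: 0.43
eef_pos: [0.2724, -0.4918, 0.2265]
tcp_rot: [0.002, 0.966, 0.26, -0.001]
wrist_force: [0.4, -1.3, -0.3]
finger_gap: 0.993
```

Emit:
apply_moves(steps=[{"rx": 0,"ry": 0,"rz": -0.08,"x": 0.036,"y": -0.0145,"z": 0.005,"grip": 1},{"rx": 0,"ry": 0,"rz": -0.08,"x": 0.037,"y": -0.0115,"z": 0.005,"grip": 1},{"rx": 0,"ry": 0,"rz": -0.08,"x": 0.038,"y": -0.0085,"z": 0.005,"grip": 1},{"rx": 0,"ry": 0,"rz": -0.08,"x": 0.038,"y": -0.0055,"z": 0.005,"grip": 1},{"rx": 0,"ry": 0,"rz": -0.08,"x": 0.0385,"y": -0.0025,"z": 0.005,"grip": 1},{"rx": 0,"ry": 0,"rz": -0.08,"x": 0.0385,"y": 0.001,"z": 0.005,"grip": 1},{"rx": 0,"ry": 0,"rz": -0.08,"x": 0.0385,"y": 0.004,"z": 0.005,"grip": 1},{"rx": 0,"ry": 0,"rz": -0.08,"x": 0.038,"y": 0.007,"z": 0.005,"grip": 1},{"rx": 0,"ry": 0,"rz": -0.08,"x": 0.0375,"y": 0.01,"z": 0.005,"grip": 1},{"rx": 0,"ry": 0,"rz": -0.08,"x": 0.0365,"y": 0.013,"z": 0.005,"grip": 1}])

```text
time_s: 1.27
eef_pos: [0.5128, -0.1798, 0.1763]
tcp_rot: [0.0, 0.785, 0.619, 0.0]
wrist_force: [-0.2, -0.0, 0.4]
finger_gap: 0.993
```

Emit:
apply_moves(steps=[{"rx": 0,"ry": 0,"rz": -0.08,"x": 0.0355,"y": 0.016,"z": 0.005,"grip": 1},{"rx": 0,"ry": 0,"rz": 0,"x": 0,"y": 0,"z": 0,"grip": 1},{"rx": 0,"ry": 0,"rz": 0,"x": 0,"y": 0,"z": 0,"grip": 1}])

```text
time_s: 1.52
eef_pos: [0.5365, -0.1488, 0.1708]
tcp_rot: [-0.0, 0.76, 0.65, -0.0]
wrist_force: [-0.4, -1.0, -1.0]
finger_gap: 0.999
```

```bash
python3 - <<'E'
from h import *
import pickle
c=cam("wrist","w1b");s=telemetry.state();print(s["time_s"],s["eef_pos"],Rt(s).as_matrix(),s["wrist_force"]);c["s"]=s
pickle.dump(c,open("w1.pkl","wb"))
plan([.555,-.02,.17],81.1,4)
E
```

```text
1.5667 [ 0.5358841  -0.15006297  0.17099728] [[ 1.57995132e-01  9.87439524e-01 -8.50981625e-04]
 [ 9.87439842e-01 -1.57995337e-01 -1.78640836e-04]
 [-3.10848150e-04 -8.12068779e-04 -9.99999622e-01]] [-0.25131888 -0.1201587  -0.04795463]
0 x 0.0329 y -0.0004 z 0.0002 rz -0.0008
1 x 0.0329 y -0.0004 z 0.0002 rz -0.0008
2 x 0.0329 y -0.0004 z 0.0002 rz -0.0008
3 x 0.0329 y -0.0003 z 0.0002 rz -0.0008
```

View pics/w1b.png

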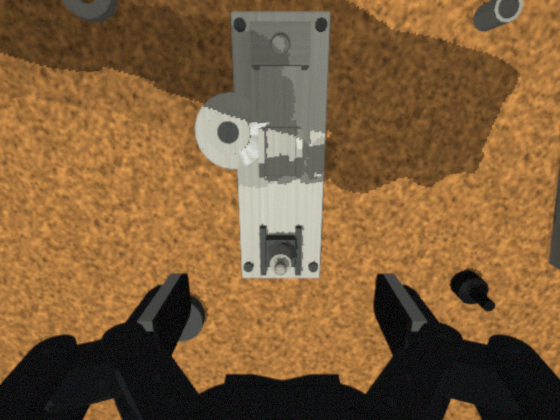

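Emit:
apply_moves(steps=[{"rx": 0,"ry": 0,"rz": 0,"x": 0.03,"y": 0,"z": 0,"grip": 1},{"rx": 0,"ry": 0,"rz": 0,"x": 0.035,"y": 0,"z": 0,"grip": 1},{"rx": 0,"ry": 0,"rz": 0,"x": 0.035,"y": 0,"z": 0,"grip": 1},{"rx": 0,"ry": 0,"rz": 0,"x": 0,"y": 0,"z": 0,"grip": 1},{"rx": 0,"ry": 0,"rz": 0,"x": 0,"y": 0,"z": 0,"grip": 1}])

```text
time_s: 1.98
eef_pos: [0.5514, -0.0521, 0.1717]
tcp_rot: [0.0, 0.761, 0.648, -0.0]
wrist_force: [-0.4, -0.1, -0.3]
finger_gap: 1.001
```

```bash
python3 - <<'E'
from h import *
import pickle
c=cam("wrist","w2");s=telemetry.state();print(s["time_s"],s["eef_pos"]);c["s"]=s
pickle.dump(c,open("w2.pkl","wb"))
i1=pickle.load(open("w1.pkl","rb"))["img"][:,:,::-1];i2=c["img"][:,:,::-1]
def z(i,x,y,w,h,f): return cv2.resize(i[y:y+h,x:x+w],None,fx=f,fy=f,interpolation=cv2.INTER_NEAREST)
cv2.imwrite("pics/z1.png",np.hstack([z(i1,240,15,80,60,5),z(i1,240,220,80,60,5)]))
cv2.imwrite("pics/w2z.png",np.hstack([z(i2,230,80,100,120,4),z(i2,230,290,100,120,4)]))
E
```

```text
2.0333 [ 0.55149582 -0.05302332  0.17164621]
```

View pics/z1.png

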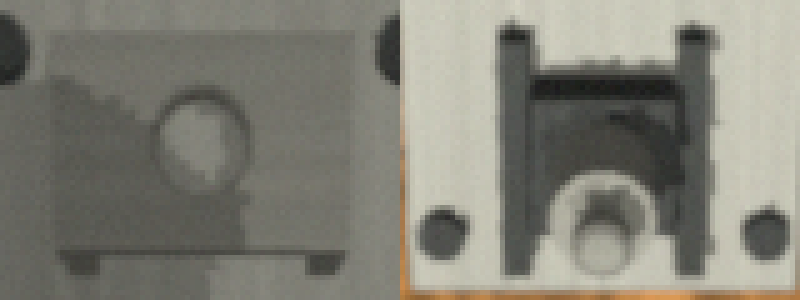

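View pics/w2z.png

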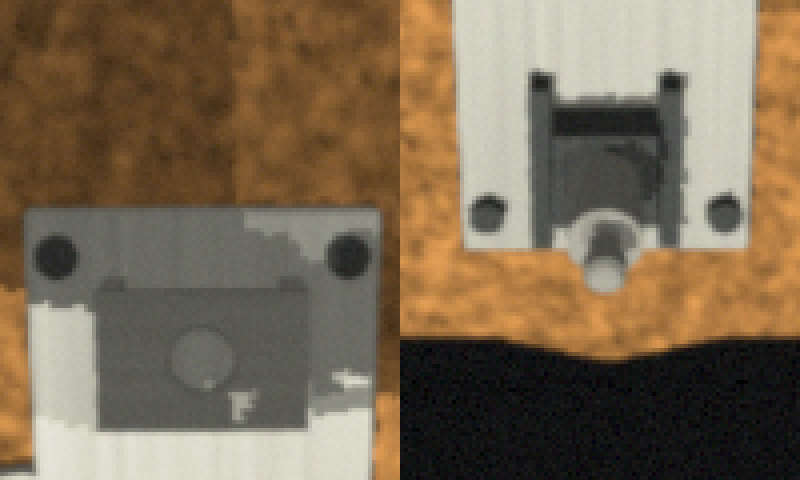

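View pics/w2.png

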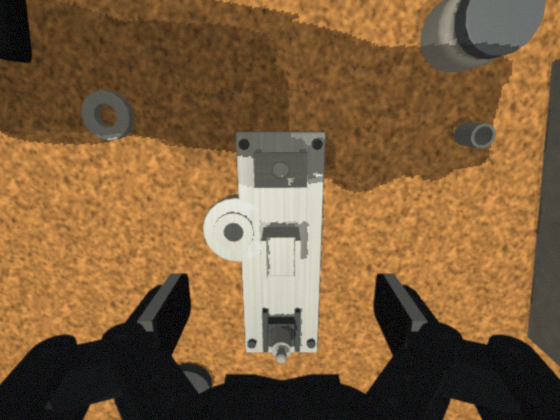

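```bash
python3 - <<'E'
from h import *
import pickle
a=pickle.load(open("w1.pkl","rb"));b=pickle.load(open("w2.pkl","rb"))
for k,p,q,z in(("hole",(279.8,42.6),(280,169.5),.042),("head",(279.5,269.1),(280.75,357.5),.0605),("shoulder",(279.8,263.1),(280.4,350.75),.0475)):
    print(k,tri([(a,p),(b,q)]),onplane(a,p,z),onplane(b,q,z))
# corners bolts & plate corners
for c,ps in((a,[(239.5,24),(321.5,24),(248.5,267),(313.,267)]),(b,[(243.7,144),(316.7,144)])):
    print([onplane(c,p,.01)[:2].round(4) for p in ps])
t=cam("top");print(onplane(t,(279.8,212.0),.042),onplane(t,(359.2,225.1),.0605))
E
```

```text
hole (array([ 0.55457574, -0.02035121,  0.04190773]), [array([-0.,  0.]), array([ 0., -0.])]) [ 0.55458884 -0.02037084  0.042     ] [ 0.55456364 -0.0203334   0.042     ]
head (array([ 0.52559826, -0.20236619,  0.0581003 ]), [array([ 0.2, -0. ]), array([-0.2,  0. ])]) [ 0.52563737 -0.20111348  0.0605    ] [ 0.52612914 -0.200265    0.0605    ]
shoulder (array([ 0.52599043, -0.19945149,  0.05209667]), [array([-0.1,  0. ]), array([ 0.1, -0. ])]) [ 0.52571034 -0.20171507  0.0475    ] [ 0.52521754 -0.20336246  0.0475    ]
[array([0.524 , 0.0048]), array([ 0.5922, -0.006 ]), array([ 0.489 , -0.2194]), array([ 0.5565, -0.23  ])]
[array([0.5237, 0.0035]), array([ 0.5914, -0.0074])]
[ 0.55566843 -0.02092041  0.042     ] [ 0.52735728 -0.20118137  0.0605    ]
```

```bash
python3 - <<'E'
from h import *
plan([.555,.171,.165],165.2,12)
E
```

```text
0 x 0.0185 y -0.0027 z 0.0005 rz -0.1229
1 x 0.0187 y -0.0004 z 0.0005 rz -0.1229
2 x 0.0186 y 0.0019 z 0.0005 rz -0.1229
3 x 0.0183 y 0.0041 z 0.0005 rz -0.1229
4 x 0.0176 y 0.0063 z 0.0005 rz -0.1229
5 x 0.0167 y 0.0084 z 0.0005 rz -0.1229
6 x 0.0155 y 0.0104 z 0.0005 rz -0.1229
7 x 0.0141 y 0.0123 z 0.0005 rz -0.1229
8 x 0.0125 y 0.0139 z 0.0005 rz -0.1229
9 x 0.0107 y 0.0153 z 0.0005 rz -0.1229
10 x 0.0088 y 0.0165 z 0.0005 rz -0.1229
11 x 0.0067 y 0.0175 z 0.0005 rz -0.1229
```

Emit:
apply_moves(steps=[{"rx": 0,"ry": 0,"rz": -0.123,"x": 0.0185,"y": -0.0025,"z": 0.0005,"grip": 1},{"rx": 0,"ry": 0,"rz": -0.123,"x": 0.0185,"y": -0.0005,"z": 0.0005,"grip": 1},{"rx": 0,"ry": 0,"rz": -0.123,"x": 0.0185,"y": 0.002,"z": 0.0005,"grip": 1},{"rx": 0,"ry": 0,"rz": -0.123,"x": 0.0185,"y": 0.004,"z": 0.0005,"grip": 1},{"rx": 0,"ry": 0,"rz": -0.123,"x": 0.0175,"y": 0.0065,"z": 0.0005,"grip": 1},{"rx": 0,"ry": 0,"rz": -0.123,"x": 0.0165,"y": 0.0085,"z": 0.0005,"grip": 1},{"rx": 0,"ry": 0,"rz": -0.123,"x": 0.0155,"y": 0.0105,"z": 0.0005,"grip": 1},{"rx": 0,"ry": 0,"rz": -0.123,"x": 0.014,"y": 0.0125,"z": 0.0005,"grip": 1},{"rx": 0,"ry": 0,"rz": -0.123,"x": 0.0125,"y": 0.014,"z": 0.0005,"grip": 1},{"rx": 0,"ry": 0,"rz": -0.123,"x": 0.0105,"y": 0.0155,"z": 0.0005,"grip": 1}])

```text
time_s: 2.92
eef_pos: [0.5559, 0.1334, 0.1664]
tcp_rot: [0.0, 0.247, 0.969, -0.0]
wrist_force: [0.3, 0.3, -1.2]
finger_gap: 1.001
```

Emit:
apply_moves(steps=[{"rx": 0,"ry": 0,"rz": -0.123,"x": 0.009,"y": 0.0165,"z": 0.0005,"grip": 1},{"rx": 0,"ry": 0,"rz": -0.123,"x": 0.0065,"y": 0.0175,"z": 0.0005,"grip": 1},{"rx": 0,"ry": 0,"rz": 0,"x": 0,"y": 0,"z": 0,"grip": 1},{"rx": 0,"ry": 0,"rz": 0,"x": 0,"y": 0,"z": 0,"grip": 1}])

```text
time_s: 3.25
eef_pos: [0.5563, 0.1711, 0.1652]
tcp_rot: [0.0, 0.129, 0.992, -0.0]
wrist_force: [-0.3, -0.2, 0.6]
finger_gap: 1.001
```

```bash
python3 - <<'E'
from h import *
import pickle
c=cam("wrist","w3");s=telemetry.state();print(s["time_s"],s["eef_pos"],Rt(s).as_matrix()[:2,0]);c["s"]=s
pickle.dump(c,open("w3.pkl","wb"))
E
```

```text
3.3 [0.55623602 0.17067726 0.16522622] [-0.96670942  0.25587668]
```

View pics/w3.png

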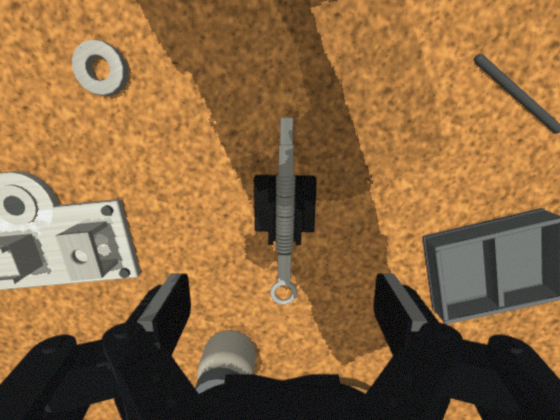

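Emit:
apply_moves(steps=[{"rx": 0,"ry": 0,"rz": 0,"x": 0.02,"y": 0.001,"z": 0.01,"grip": 1},{"rx": 0,"ry": 0,"rz": 0,"x": 0.02,"y": 0.001,"z": 0.015,"grip": 1},{"rx": 0,"ry": 0,"rz": 0,"x": 0,"y": 0,"z": 0.015,"grip": 1},{"rx": 0,"ry": 0,"rz": 0,"x": 0,"y": 0,"z": 0,"grip": 1},{"rx": 0,"ry": 0,"rz": 0,"x": 0,"y": 0,"z": 0,"grip": 1}])

```text
time_s: 3.72
eef_pos: [0.5176, 0.1828, 0.1251]
tcp_rot: [-0.0, 0.129, 0.992, -0.0]
wrist_force: [0.3, -0.4, 0.2]
finger_gap: 0.998
```

```bash
python3 - <<'E'
from h import *
import pickle
c=cam("wrist","w4");s=telemetry.state();print(s["time_s"],s["eef_pos"],Rt(s).as_matrix()[:2,0]);c["s"]=s
pickle.dump(c,open("w4.pkl","wb"))
i1=pickle.load(open("w3.pkl","rb"))["img"][:,:,::-1];i2=c["img"][:,:,::-1]
def z(i,x,y,w,h,f): return cv2.resize(i[y:y+h,x:x+w],None,fx=f,fy=f,interpolation=cv2.INTER_NEAREST)
cv2.imwrite("pics/w3z.png",np.hstack([z(i1,245,110,80,110,5),z(i1,245,210,80,110,5)]))
cv2.imwrite("pics/w4z.png",np.hstack([z(i2,235,140,100,150,4),z(i2,235,250,100,150,4)]))
E
```

```text
3.7667 [0.51853814 0.183098   0.12584096] [-0.96700505  0.25475603]
```

View pics/w3z.png

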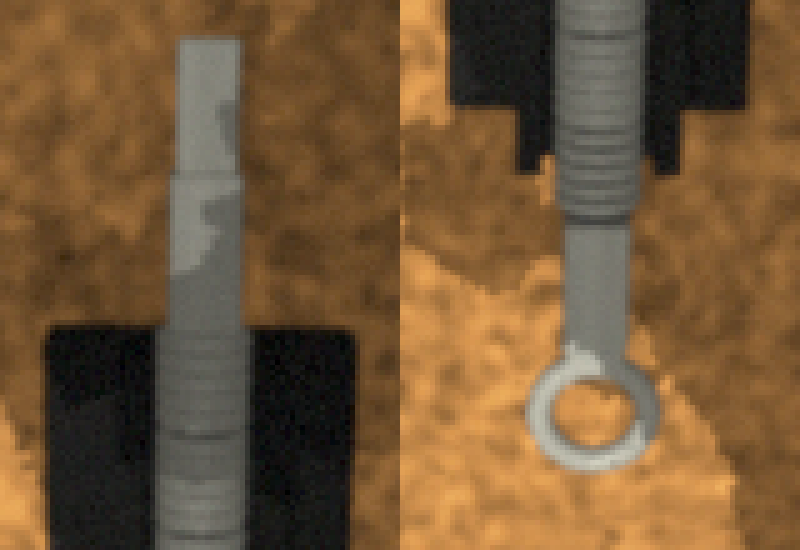

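View pics/w4z.png

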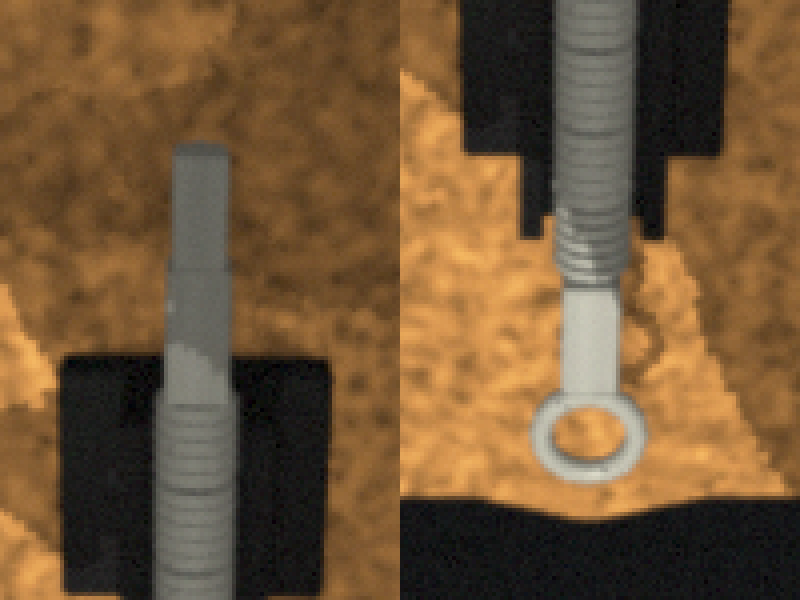

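View pics/w4.png

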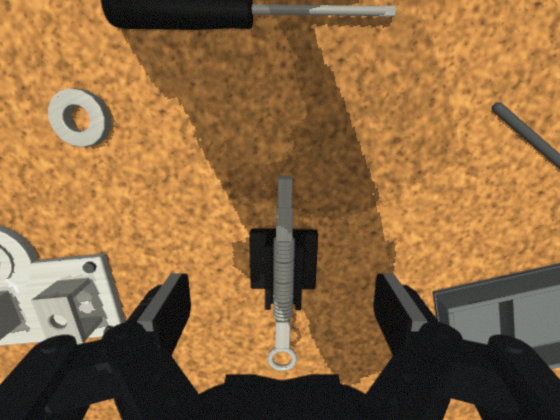

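```bash
python3 - <<'E'
from h import *
import pickle
a=pickle.load(open("w3.pkl","rb"));b=pickle.load(open("w4.pkl","rb"))
Q={}
for k,p,q,z in(("end",(286.5,117.1),(284.75,178.75),.048),("lugf",(285.9,144.3),(284,207),.05),("coil",(285.7,175.5),(283.75,240.5),.051),("eye",(283.3,292.1),(282,357.75),.043)):
    X,e=tri([(a,p),(b,q)]);print(k,X,e);u=onplane(a,p,z),onplane(b,q,z);print(*u);Q[k]=(u[0]+u[1])/2
d=Q["eye"]-Q["lugf"];print(np.degrees(np.arctan2(d[1],d[0])),np.linalg.norm(d[:2]));print((Q["lugf"]+Q["coil"])/2)
print(Q["eye"][:2]-d[:2]/np.linalg.norm(d[:2])*.125)
E
```

```text
end [0.48432614 0.19397017 0.0501377 ] [array([-0.1, -0. ]), array([0.1, 0. ])]
[0.48438699 0.19408524 0.048     ] [0.48471582 0.1937896  0.048     ]
lugf [0.50436087 0.18825088 0.04892237] [array([-0.2, -0. ]), array([0.2, 0. ])]
[0.50430228 0.18840314 0.05      ] [0.50401174 0.18818339 0.05      ]
coil [0.52810921 0.18184967 0.05225858] [array([-0.2, -0. ]), array([0.2, 0. ])]
[0.52839249 0.18196682 0.051     ] [0.52856251 0.18156373 0.051     ]
eye [0.63805219 0.15129566 0.0424466 ] [array([0.1, 0. ]), array([-0.1, -0. ])]
[0.63770372 0.15130821 0.043     ] [0.63759294 0.15149232 0.043     ]
-15.449202493086853 0.13849558099323464
[0.51631726 0.18502927 0.0505    ]
[0.51716496 0.18469826]
```

Emit:
apply_moves(steps=[{"rx": 0,"ry": 0,"rz": 0.012,"x": -0.0006,"y": 0.0013,"z": 0.02,"grip": 1},{"rx": 0,"ry": 0,"rz": 0,"x": 0,"y": 0,"z": 0.03,"grip": 0.3},{"rx": 0,"ry": 0,"rz": 0,"x": 0,"y": 0,"z": 0.025,"grip": 0.0},{"rx": 0,"ry": 0,"rz": 0,"x": 0,"y": 0,"z": 0.016,"grip": -0.2},{"rx": 0,"ry": 0,"rz": 0,"x": 0,"y": 0,"z": 0.008,"grip": -0.2},{"rx": 0,"ry": 0,"rz": 0,"x": 0,"y": 0,"z": 0,"grip": -0.2},{"rx": 0,"ry": 0,"rz": 0,"x": 0,"y": 0,"z": 0,"grip": -0.2}])

```text
time_s: 4.35
eef_pos: [0.5197, 0.1852, 0.0271]
tcp_rot: [0.001, 0.133, 0.991, 0.0]
wrist_force: [0.6, 0.9, 0.2]
finger_gap: 0.401
```

```bash
python3 - <<'E'
from h import *
c=cam("wrist","w5");cam("scene","s5");s=telemetry.state();print(s)
E
```

```text
{'time_s': 4.45, 'joint_pos': array([ 1.97129403e-01,  4.13566357e-01, -3.39167686e-01,  8.15100961e-01,
       -1.18512521e-04,  4.64508335e-01]), 'qd': array([ 0.00158584, -0.00475267, -0.00282807, -0.00367778, -0.00073188,
       -0.00145413]), 'joint_torque': array([-6.49837009e-02, -4.76141024e+01,  2.41829860e+01,  2.59171764e-02,
       -3.68259789e-03,  1.11075628e-03]), 'eef_pos': array([0.52030421, 0.18546052, 0.02791788]), 'tcp_rot': array([1.41962215e-03, 1.33291526e-01, 9.91075766e-01, 4.24901650e-04]), 'wrist_force': array([ 0.21580086, -0.17116409,  0.29271943]), 'moment': array([ 0.04443188, -0.02346055,  0.01937977]), 'finger_gap': 0.40110982540417245}
```

View pics/w5.png

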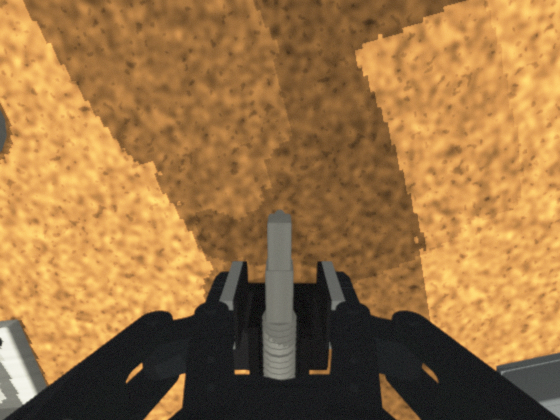

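Emit:
apply_moves(steps=[{"rx": 0,"ry": 0,"rz": 0,"x": 0,"y": -0.001,"z": 0,"grip": -1},{"rx": 0,"ry": 0,"rz": 0,"x": 0,"y": 0,"z": 0,"grip": -1},{"rx": 0,"ry": 0,"rz": 0,"x": 0,"y": 0,"z": 0,"grip": -1},{"rx": 0,"ry": 0,"rz": 0,"x": 0,"y": 0,"z": 0,"grip": -1},{"rx": 0,"ry": 0,"rz": 0,"x": 0,"y": 0,"z": 0,"grip": -1}], newtons=70)

```text
time_s: 4.87
eef_pos: [0.5191, 0.1845, 0.0273]
tcp_rot: [0.001, 0.133, 0.991, 0.0]
wrist_force: [-0.2, -1.4, 6.1]
finger_gap: 0.125
```

Emit:
apply_moves(steps=[{"rx": 0,"ry": 0,"rz": 0,"x": 0,"y": 0,"z": -0.005,"grip": -1},{"rx": 0,"ry": 0,"rz": 0,"x": 0,"y": 0,"z": -0.01,"grip": -1},{"rx": 0,"ry": 0,"rz": 0,"x": 0,"y": 0,"z": -0.02,"grip": -1},{"rx": 0,"ry": 0,"rz": 0,"x": 0,"y": 0,"z": -0.03,"grip": -1},{"rx": 0,"ry": 0,"rz": 0,"x": 0,"y": 0,"z": -0.03,"grip": -1},{"rx": 0,"ry": 0,"rz": 0,"x": 0,"y": 0,"z": -0.01,"grip": -1},{"rx": 0,"ry": 0,"rz": 0,"x": 0,"y": 0,"z": 0,"grip": -1},{"rx": 0,"ry": 0,"rz": 0,"x": 0,"y": 0,"z": 0,"grip": -1}])

```text
time_s: 5.53
eef_pos: [0.5184, 0.1845, 0.1313]
tcp_rot: [0.0, 0.133, 0.991, 0.0]
wrist_force: [0.4, 0.2, -2.9]
finger_gap: 0.125
```

```bash
python3 - <<'E'
from h import *
c=cam("wrist","w6");cam("scene","s6");s=telemetry.state();print(s["time_s"],s["eef_pos"],s["finger_gap"],s["wrist_force"],Rt(s).as_matrix()[:2,0])
plan([.5475,-.052,.135],81.0,12)
E
```

```text
5.6333 [0.51704196 0.18421005 0.12951518] 0.12336113300785435 [ 0.34219764  0.72139114 -1.7702993 ] [-0.96462756  0.26360265]
0 x -0.0076 y -0.0183 z -0.0005 rz 0.1218
1 x -0.0098 y -0.0173 z -0.0005 rz 0.1218
2 x -0.0118 y -0.0159 z -0.0005 rz 0.1218
3 x -0.0137 y -0.0144 z -0.0005 rz 0.1218
4 x -0.0153 y -0.0126 z -0.0005 rz 0.1218
5 x -0.0167 y -0.0107 z -0.0005 rz 0.1218
6 x -0.0179 y -0.0085 z -0.0005 rz 0.1218
7 x -0.0188 y -0.0063 z -0.0005 rz 0.1218
8 x -0.0194 y -0.0040 z -0.0005 rz 0.1218
9 x -0.0198 y -0.0016 z -0.0005 rz 0.1218
10 x -0.0198 y 0.0008 z -0.0005 rz 0.1218
11 x -0.0196 y 0.0032 z -0.0005 rz 0.1218
```

View pics/w6.png

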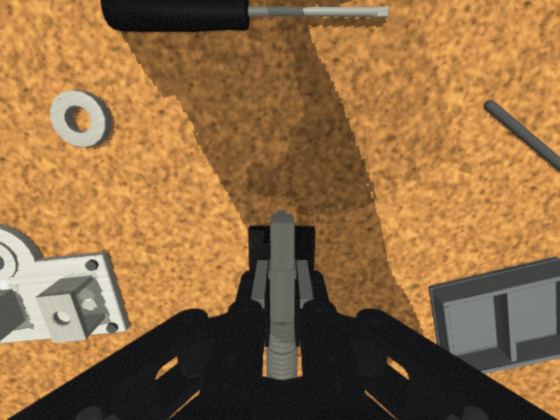

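View pics/s6.png

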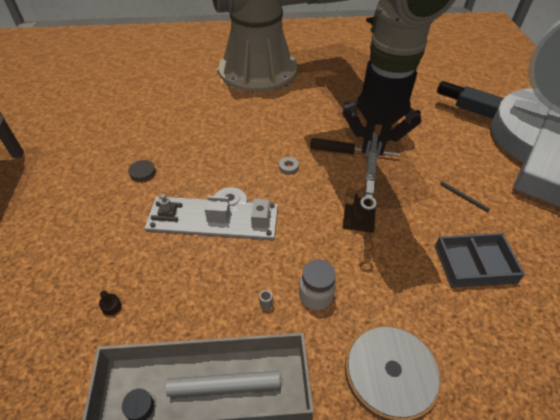

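```bash
python3 - <<'E'
from h import *
plan([.5498,-.051,.105],81.0,12)
E
```

```text
0 x -0.0078 y -0.0182 z 0.0020 rz 0.1218
1 x -0.0100 y -0.0171 z 0.0020 rz 0.1218
2 x -0.0120 y -0.0158 z 0.0020 rz 0.1218
3 x -0.0138 y -0.0142 z 0.0020 rz 0.1218
4 x -0.0154 y -0.0124 z 0.0020 rz 0.1218
5 x -0.0168 y -0.0105 z 0.0020 rz 0.1218
6 x -0.0179 y -0.0083 z 0.0020 rz 0.1218
7 x -0.0188 y -0.0061 z 0.0020 rz 0.1218
8 x -0.0194 y -0.0038 z 0.0020 rz 0.1218
9 x -0.0197 y -0.0014 z 0.0020 rz 0.1218
10 x -0.0198 y 0.0010 z 0.0020 rz 0.1218
11 x -0.0195 y 0.0034 z 0.0020 rz 0.1218
```

Emit:
apply_moves(steps=[{"rx": 0,"ry": 0,"rz": 0.122,"x": -0.008,"y": -0.018,"z": 0,"grip": -1},{"rx": 0,"ry": 0,"rz": 0.122,"x": -0.01,"y": -0.017,"z": 0,"grip": -1},{"rx": 0,"ry": 0,"rz": 0.122,"x": -0.012,"y": -0.016,"z": 0,"grip": -1},{"rx": 0,"ry": 0,"rz": 0.122,"x": -0.014,"y": -0.014,"z": 0,"grip": -1},{"rx": 0,"ry": 0,"rz": 0.122,"x": -0.0155,"y": -0.0125,"z": 0,"grip": -1},{"rx": 0,"ry": 0,"rz": 0.122,"x": -0.017,"y": -0.0105,"z": 0,"grip": -1},{"rx": 0,"ry": 0,"rz": 0.122,"x": -0.018,"y": -0.0085,"z": 0,"grip": -1},{"rx": 0,"ry": 0,"rz": 0.122,"x": -0.019,"y": -0.006,"z": 0,"grip": -1},{"rx": 0,"ry": 0,"rz": 0.122,"x": -0.0195,"y": -0.004,"z": 0,"grip": -1},{"rx": 0,"ry": 0,"rz": 0.122,"x": -0.0195,"y": -0.0015,"z": 0,"grip": -1}])

```text
time_s: 6.47
eef_pos: [0.5444, -0.0128, 0.129]
tcp_rot: [-0.002, 0.679, 0.734, -0.001]
wrist_force: [1.0, 0.2, -0.7]
finger_gap: 0.117
```

Emit:
apply_moves(steps=[{"rx": 0,"ry": 0,"rz": 0.122,"x": -0.0195,"y": 0.001,"z": 0,"grip": -1},{"rx": 0,"ry": 0,"rz": 0.12,"x": -0.0195,"y": 0.0035,"z": 0,"grip": -1},{"rx": 0,"ry": 0,"rz": 0,"x": 0,"y": 0,"z": 0.01,"grip": -1},{"rx": 0,"ry": 0,"rz": 0,"x": 0,"y": 0,"z": 0.015,"grip": -1},{"rx": 0,"ry": 0,"rz": 0,"x": 0,"y": 0,"z": 0,"grip": -1},{"rx": 0,"ry": 0,"rz": 0,"x": 0,"y": 0,"z": 0,"grip": -1}])

```text
time_s: 6.97
eef_pos: [0.5491, -0.0502, 0.1039]
tcp_rot: [-0.002, 0.76, 0.65, -0.001]
wrist_force: [0.6, -0.1, -1.0]
finger_gap: 0.125
```

```bash
python3 - <<'E'
from h import *
import pickle
c=cam("wrist","w7");d=cam("scene","s7");t=cam("top","t7");s=telemetry.state();print(s["time_s"],s["eef_pos"],s["finger_gap"],s["wrist_force"],Rt(s).as_matrix()[:2,0]);c["s"]=s
pickle.dump((c,d,t),open("w7.pkl","wb"))
def z(c,x,y,w,h,f): return cv2.resize(c["img"][y:y+h,x:x+w,::-1],None,fx=f,fy=f,interpolation=cv2.INTER_NEAREST)
cv2.imwrite("pics/z7.png",np.hstack([z(c,200,150,160,210,2.5),z(d,150,120,150,200,2.625)]))
E
```

```text
7.1167 [ 0.55117397 -0.05052664  0.1063396 ] 0.12203689608117983 [ 0.36576923  0.37265127 -0.82969146] [0.15616859 0.98773041]
```

View pics/w7.png

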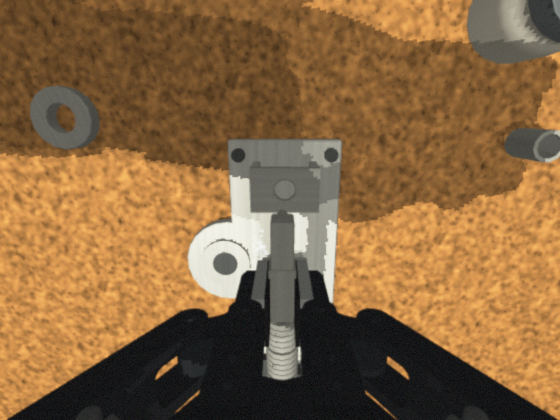

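View pics/z7.png

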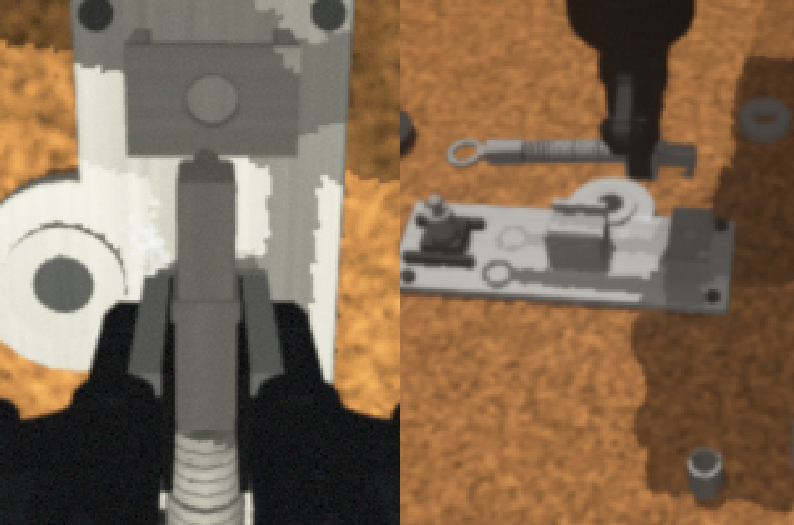

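```bash
python3 - <<'E'
from h import *
import pickle
c,d,t=pickle.load(open("w7.pkl","rb"));s=c["s"]
ax=s["eef_pos"][2]+.0157
hole=onplane(c,(284.3,189.9),.042);print("hole",hole)
u=np.array([-.1564,-.9877]);v=np.array([.9877,-.1564]) # casting y = z x u
for k,p,z in(("end",(282.8,222.3),ax+.006),("lugf",(282.4,269.9),ax+.007),("coil",(283.3,323.5),ax+.008)):
    X=onplane(c,p,z);r=X[:2]-hole[:2];print(k,X,"along",r@u,"lat",r@v)
r=s["eef_pos"][:2]-hole[:2];print("tcp",r@u,r@v)
# scene: eye
print(onplane(d,(150+463/2.625-152.4,120+153/2.625),.12))
E
```

```text
hole [ 0.55463268 -0.02076437  0.042     ]
end [ 0.55501266 -0.01366182  0.1280396 ] along -0.0070746212414923735 lat -0.0007355324836716119
lugf [ 0.55167147 -0.03387976  0.1290396 ] along 0.013417197183441365 lat -0.0008735345914115079
coil [ 0.54811127 -0.05902614  0.1300396 ] along 0.03881109651607815 lat -0.0004570515132407823
tcp 0.029937131065245513 0.0012386552501520791
[ 0.54509455 -0.1681959   0.12      ]
```

Emit:
apply_moves(steps=[{"rx": 0,"ry": 0,"rz": 0,"x": -0.0015,"y": 0.0008,"z": 0.015,"grip": -1},{"rx": 0,"ry": 0,"rz": 0,"x": 0,"y": 0,"z": 0.015,"grip": -1},{"rx": 0,"ry": 0,"rz": 0,"x": 0,"y": 0,"z": 0.01,"grip": -1},{"rx": 0,"ry": 0,"rz": 0,"x": 0,"y": 0,"z": 0.005,"grip": -1},{"rx": 0,"ry": 0,"rz": 0,"x": 0,"y": 0,"z": 0,"grip": -1},{"rx": 0,"ry": 0,"rz": 0,"x": 0,"y": 0,"z": 0,"grip": -1}])

```text
time_s: 7.62
eef_pos: [0.5518, -0.0525, 0.0615]
tcp_rot: [0.0, 0.761, 0.649, -0.0]
wrist_force: [0.2, -1.2, -0.8]
finger_gap: 0.129
```

```bash
python3 - <<'E'
from h import *
import pickle
c=cam("wrist","w8");d=cam("scene","s8");s=telemetry.state();print(s["time_s"],s["eef_pos"],s["finger_gap"],s["wrist_force"],Rt(s).as_matrix()[:2,0]);c["s"]=s
pickle.dump((c,d),open("w8.pkl","wb"))
def z(c,x,y,w,h,f): return cv2.resize(c["img"][y:y+h,x:x+w,::-1],None,fx=f,fy=f,interpolation=cv2.INTER_NEAREST)
cv2.imwrite("pics/z8.png",np.hstack([z(c,235,130,100,150,4),z(d,190,160,100,150,4)]))
E
```

```text
7.7167 [ 0.55241535 -0.05270812  0.06214519] 0.12233722196869475 [ 0.02623474 -0.00534117 -2.08993458] [0.15715552 0.98757385]
```

View pics/z8.png

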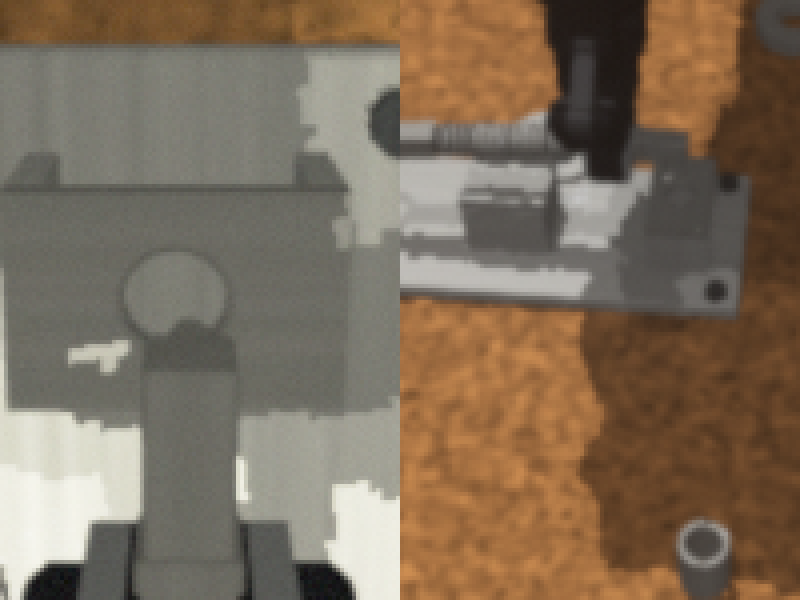

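```bash
python3 - <<'E'
from h import *
import pickle
c,d=pickle.load(open("w8.pkl","rb"));s=c["s"]
ax=s["eef_pos"][2]+.0157
hole=onplane(c,(278,204.75),.042);print("hole",hole)
u=np.array([-.1564,-.9877]);v=np.array([.9877,-.1564])
for k,p,z in(("end",(282,222.25),ax+.006),("lugf",(281.75,269),ax+.007),("pinfoot_backtop",(282,209.5),ax-.021)):
    X=onplane(c,p,z);r=X[:2]-hole[:2];print(k,X,"along",r@u,"lat",r@v)
r=s["eef_pos"][:2]-hole[:2];print("tcp",r@u,r@v)
E
```

```text
hole [ 0.55444311 -0.02070995  0.042     ]
end [ 0.55727805 -0.01647712  0.08384519] along -0.004624152474678408 lat 0.002138057520527524
lugf [ 0.55397259 -0.03662338  0.08484519] along 0.015791277785192598 lat 0.0020241231448116
pinfoot_backtop [ 0.55683825 -0.01922712  0.05684519] along -0.0018391980359489075 lat 0.0021337643070992564
tcp 0.03192173682489414 0.003001693401672371
```

Emit:
apply_moves(steps=[{"rx": 0,"ry": 0,"rz": 0,"x": 0.0013,"y": -0.0021,"z": 0.008,"grip": -1},{"rx": 0,"ry": 0,"rz": 0,"x": 0,"y": 0,"z": 0,"grip": -1},{"rx": 0,"ry": 0,"rz": 0,"x": 0,"y": 0,"z": 0,"grip": -1},{"rx": 0,"ry": 0,"rz": 0,"x": 0,"y": 0,"z": 0,"grip": -1}])

```text
time_s: 8.05
eef_pos: [0.5497, -0.051, 0.0532]
tcp_rot: [-0.0, 0.761, 0.649, -0.0]
wrist_force: [-1.0, 0.0, -1.8]
finger_gap: 0.124
```

```bash
python3 - <<'E'
from h import *
import pickle
c=cam("wrist","w9");s=telemetry.state();print(s["time_s"],s["eef_pos"],s["wrist_force"],Rt(s).as_matrix());c["s"]=s
pickle.dump(c,open("w9.pkl","wb"))
def z(c,x,y,w,h,f): return cv2.resize(c["img"][y:y+h,x:x+w,::-1],None,fx=f,fy=f,interpolation=cv2.INTER_NEAREST)
cv2.imwrite("pics/z9.png",z(c,245,180,75,100,6))
E
```

```text
8.1 [ 0.54991843 -0.05102319  0.05340143] [ 0.85451448 -0.40817383 -1.24723624] [[ 1.57322516e-01  9.87547263e-01  1.68453756e-04]
 [ 9.87547271e-01 -1.57322493e-01 -1.43359180e-04]
 [-1.15072401e-04  1.88909674e-04 -9.99999976e-01]]
```

View pics/z9.png

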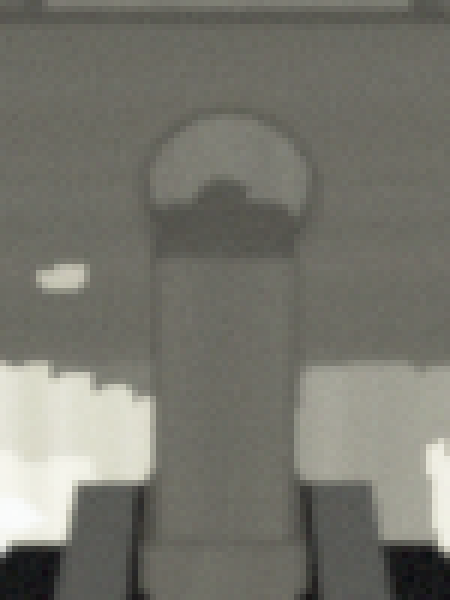

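```bash
python3 - <<'E'
from h import *
import pickle
c=pickle.load(open("w9.pkl","rb"));s=c["s"]
ax=s["eef_pos"][2]+.0157
hole=onplane(c,(282.8,211.2),.042);print("hole",hole)
u=np.array([-.1564,-.9877]);v=np.array([.9877,-.1564])
for k,p,z in(("end",(282.2,222.3),ax+.006),("lugf",(282,270),ax+.007),("shank_back_bottom",(282,213.7),ax-.008),("pinfoot_back",(281.5,209.5),ax-.021)):
    X=onplane(c,p,z);r=X[:2]-hole[:2];print(k,X,"along",r@u,"lat",r@v)
r=s["eef_pos"][:2]-hole[:2];print("tcp",r@u,r@v)
E
```

```text
hole [ 0.55469931 -0.02062444  0.042     ]
end [ 0.55524963 -0.01515319  0.07510143] along -0.005490018798424152 lat -0.00031215728824298376
lugf [ 0.55187907 -0.03582204  0.07610143] along 0.015451753385125482 lat -0.0004086456057545867
shank_back_bottom [ 0.55504302 -0.01590966  0.06110143] along -0.004710539220634922 lat -0.0003979128337410146
pinfoot_back [ 0.55448953 -0.01780999  0.04810143] along -0.0027470245870945082 lat -0.0006473869970354224
tcp 0.030772580194856826 3.228200219361092e-05
```

Emit:
apply_moves(steps=[{"rx": 0,"ry": 0,"rz": 0,"x": 0.0007,"y": 0.0004,"z": 0,"grip": -1},{"rx": 0,"ry": 0,"rz": 0,"x": 0,"y": 0,"z": 0.002,"grip": -1},{"rx": 0,"ry": 0,"rz": 0,"x": 0,"y": 0,"z": 0.002,"grip": -1},{"rx": 0,"ry": 0,"rz": 0,"x": 0,"y": 0,"z": 0.002,"grip": -1},{"rx": 0,"ry": 0,"rz": 0,"x": 0,"y": 0,"z": 0.002,"grip": -1},{"rx": 0,"ry": 0,"rz": 0,"x": 0,"y": 0,"z": 0.001,"grip": -1},{"rx": 0,"ry": 0,"rz": 0,"x": 0,"y": 0,"z": 0,"grip": -1}])

```text
time_s: 8.68
eef_pos: [0.55, -0.0503, 0.0438]
tcp_rot: [-0.0, 0.761, 0.649, -0.0]
wrist_force: [-0.3, -0.4, -1.7]
finger_gap: 0.125
```

```bash
python3 - <<'E'
from h import *
import pickle
c=cam("wrist","w10");s=telemetry.state();print(s["time_s"],s["eef_pos"],s["wrist_force"],s["moment"]);c["s"]=s
d=cam("scene","s10")
pickle.dump((c,d),open("w10.pkl","wb"))
def z(c,x,y,w,h,f): return cv2.resize(c["img"][y:y+h,x:x+w,::-1],None,fx=f,fy=f,interpolation=cv2.INTER_NEAREST)
cv2.imwrite("pics/z10.png",np.hstack([z(c,245,180,75,100,5),z(d,190,160,80,100,5)]))
E
```

```text
8.7333 [ 0.55016619 -0.05034726  0.04403715] [-0.40334908 -0.79498529 -1.35802503] [ 0.07298258 -0.05073083 -0.01721589]
```

View pics/z10.png

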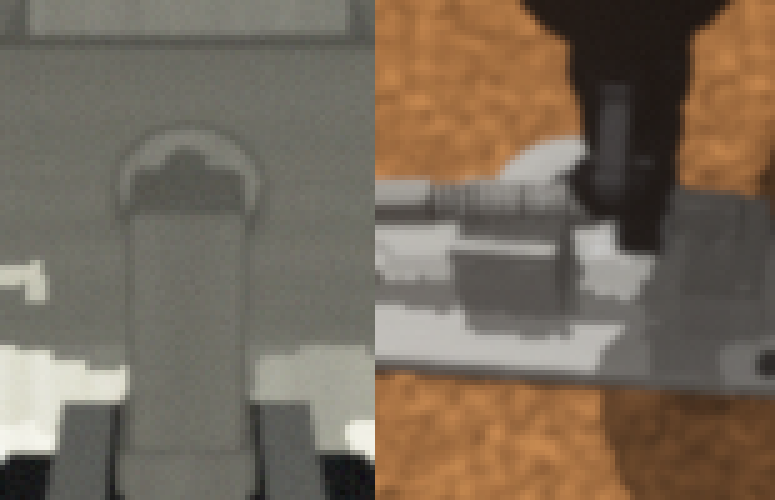

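Emit:
apply_moves(steps=[{"rx": 0,"ry": 0,"rz": 0,"x": 0,"y": 0,"z": 0.0015,"grip": -1},{"rx": 0,"ry": 0,"rz": 0,"x": 0,"y": 0,"z": 0.0015,"grip": -1},{"rx": 0,"ry": 0,"rz": 0,"x": 0,"y": 0,"z": 0.001,"grip": -1},{"rx": 0,"ry": 0,"rz": 0,"x": 0,"y": 0,"z": 0,"grip": -1}])

```text
time_s: 9.12
eef_pos: [0.5502, -0.0504, 0.04]
tcp_rot: [-0.0, 0.761, 0.649, -0.0]
wrist_force: [0.1, 0.9, -1.2]
finger_gap: 0.126
```

Emit:
apply_moves(steps=[{"rx": 0,"ry": 0,"rz": 0,"x": 0,"y": 0,"z": 0.0015,"grip": -1},{"rx": 0,"ry": 0,"rz": 0,"x": 0,"y": 0,"z": 0.0015,"grip": -1},{"rx": 0,"ry": 0,"rz": 0,"x": 0,"y": 0,"z": 0,"grip": -1},{"rx": 0,"ry": 0,"rz": 0,"x": 0,"y": 0,"z": 0,"grip": -1}])

```text
time_s: 9.45
eef_pos: [0.5503, -0.0504, 0.0372]
tcp_rot: [-0.0, 0.761, 0.649, -0.0]
wrist_force: [-0.1, -0.0, -0.9]
finger_gap: 0.122
```

Emit:
apply_moves(steps=[{"rx": 0,"ry": 0,"rz": 0,"x": 0,"y": 0,"z": 0.001,"grip": -1},{"rx": 0,"ry": 0,"rz": 0,"x": 0,"y": 0,"z": 0.001,"grip": -1},{"rx": 0,"ry": 0,"rz": 0,"x": 0,"y": 0,"z": 0,"grip": -1},{"rx": 0,"ry": 0,"rz": 0,"x": 0,"y": 0,"z": 0,"grip": -1}])

```text
time_s: 9.78
eef_pos: [0.5505, -0.0504, 0.0353]
tcp_rot: [0.0, 0.761, 0.649, 0.0]
wrist_force: [0.6, 0.9, -0.6]
finger_gap: 0.123
```

```bash
python3 - <<'E'
from h import *
import pickle
c=cam("wrist","w11");s=telemetry.state();print(s["time_s"],s["eef_pos"],s["wrist_force"],s["moment"]);c["s"]=s
d=cam("scene","s11")
def z(c,x,y,w,h,f): return cv2.resize(c["img"][y:y+h,x:x+w,::-1],None,fx=f,fy=f,interpolation=cv2.INTER_NEAREST)
cv2.imwrite("pics/z11.png",np.hstack([z(c,245,180,75,100,5),z(d,190,160,80,100,5)]))
E
```

```text
9.8333 [ 0.55046469 -0.05038746  0.03535715] [ 0.56703154  0.07500564 -0.83452449] [ 0.11177916 -0.02046392 -0.04653623]
```

View pics/z11.png

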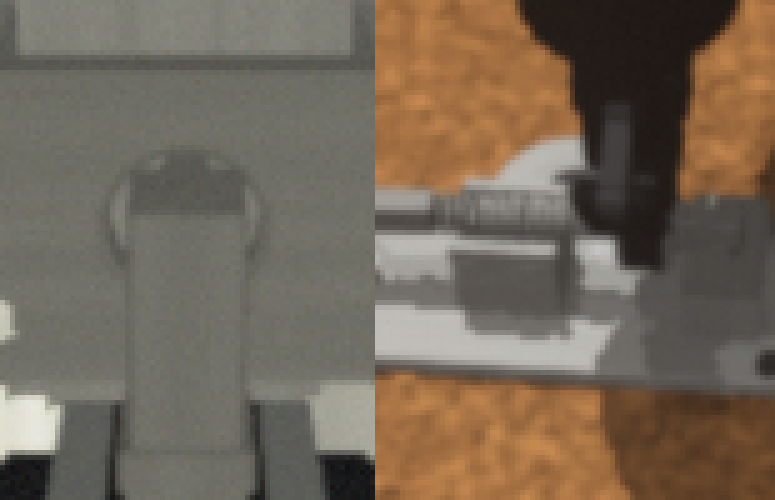

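Emit:
apply_moves(steps=[{"rx": 0,"ry": 0,"rz": 0,"x": 0,"y": 0,"z": 0.0005,"grip": -1},{"rx": 0,"ry": 0,"rz": 0,"x": 0,"y": 0,"z": 0.0005,"grip": -1},{"rx": 0,"ry": 0,"rz": 0,"x": 0,"y": 0,"z": 0,"grip": -1},{"rx": 0,"ry": 0,"rz": 0,"x": 0,"y": 0,"z": 0,"grip": -1}])

```text
time_s: 10.22
eef_pos: [0.5505, -0.0504, 0.0351]
tcp_rot: [0.0, 0.761, 0.649, 0.0]
wrist_force: [-1.8, 0.1, 4.6]
finger_gap: 0.128
```

Emit:
apply_moves(steps=[{"rx": 0,"ry": 0,"rz": 0,"x": 0,"y": 0,"z": -0.0007,"grip": -1},{"rx": 0,"ry": 0,"rz": 0,"x": -0.001,"y": 0,"z": 0,"grip": -1},{"rx": 0,"ry": 0,"rz": 0,"x": -0.001,"y": 0,"z": 0,"grip": -1},{"rx": 0,"ry": 0,"rz": 0,"x": -0.001,"y": 0,"z": 0,"grip": -1},{"rx": 0,"ry": 0,"rz": 0,"x": -0.001,"y": 0,"z": 0,"grip": -1},{"rx": 0,"ry": 0,"rz": 0,"x": 0,"y": 0,"z": 0,"grip": -1},{"rx": 0,"ry": 0,"rz": 0,"x": 0,"y": 0,"z": 0,"grip": -1}])

```text
time_s: 10.8
eef_pos: [0.55, -0.0544, 0.0351]
tcp_rot: [0.0, 0.761, 0.649, 0.0]
wrist_force: [1.0, 2.3, 3.5]
finger_gap: 0.119
```

Emit:
apply_moves(steps=[{"rx": 0,"ry": 0,"rz": 0,"x": -0.001,"y": 0,"z": 0,"grip": -1},{"rx": 0,"ry": 0,"rz": 0,"x": 0,"y": 0,"z": 0,"grip": -1},{"rx": 0,"ry": 0,"rz": 0,"x": 0,"y": 0,"z": 0,"grip": -1}])

```text
time_s: 11.05
eef_pos: [0.5498, -0.0553, 0.0351]
tcp_rot: [0.0, 0.761, 0.649, 0.0]
wrist_force: [0.1, 2.0, 1.8]
finger_gap: 0.122
```

```bash
python3 - <<'E'
from h import *
import pickle
c=cam("wrist","w12");s=telemetry.state();print(s["time_s"],s["eef_pos"],s["wrist_force"],s["moment"]);c["s"]=s
d=cam("scene","s12")
def z(c,x,y,w,h,f): return cv2.resize(c["img"][y:y+h,x:x+w,::-1],None,fx=f,fy=f,interpolation=cv2.INTER_NEAREST)
cv2.imwrite("pics/z12.png",np.hstack([z(c,245,180,75,100,5),z(d,190,160,80,100,5)]))
E
```

```text
11.1 [ 0.54975481 -0.05533722  0.0351044 ] [0.23813067 2.45777562 4.50666952] [ 0.63608649 -0.15078629 -0.00595196]
```

View pics/z12.png

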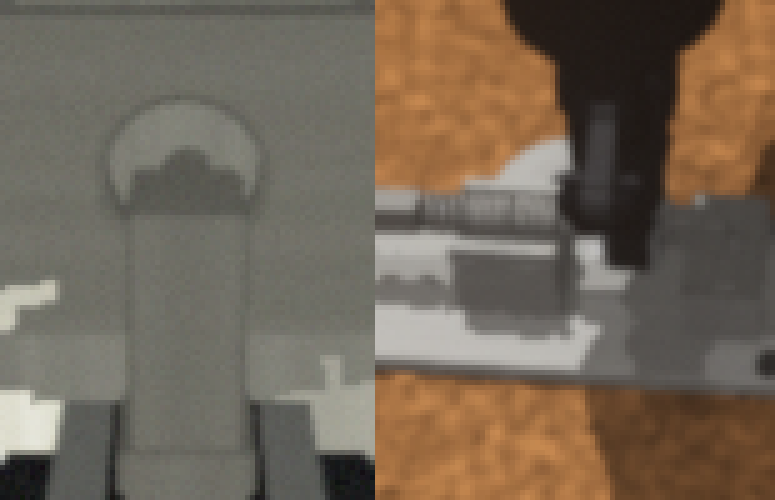

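Emit:
apply_moves(steps=[{"rx": 0,"ry": 0,"rz": 0,"x": 0,"y": 0,"z": -0.0003,"grip": -1},{"rx": 0,"ry": 0,"rz": 0,"x": -0.0007,"y": 0,"z": 0,"grip": -1},{"rx": 0,"ry": 0,"rz": 0,"x": 0,"y": 0,"z": 0,"grip": -1},{"rx": 0,"ry": 0,"rz": 0,"x": 0,"y": 0,"z": 0,"grip": -1}])

```text
time_s: 11.48
eef_pos: [0.5493, -0.0561, 0.0352]
tcp_rot: [0.0, 0.761, 0.649, -0.0]
wrist_force: [0.3, 1.4, 2.3]
finger_gap: 0.122
```

Emit:
apply_moves(steps=[{"rx": 0,"ry": 0,"rz": 0,"x": -0.0007,"y": 0,"z": 0,"grip": -1},{"rx": 0,"ry": 0,"rz": 0,"x": 0,"y": 0,"z": 0,"grip": -1},{"rx": 0,"ry": 0,"rz": 0,"x": 0,"y": 0,"z": 0,"grip": -1}])

```text
time_s: 11.73
eef_pos: [0.5492, -0.0568, 0.0352]
tcp_rot: [-0.0, 0.761, 0.649, -0.0]
wrist_force: [-0.2, 1.4, 2.3]
finger_gap: 0.125
```

Emit:
apply_moves(steps=[{"rx": 0,"ry": 0,"rz": 0,"x": -0.0005,"y": 0,"z": -0.0003,"grip": -1},{"rx": 0,"ry": 0,"rz": 0,"x": 0,"y": 0,"z": 0,"grip": -0.7},{"rx": 0,"ry": 0,"rz": 0,"x": 0,"y": 0,"z": 0,"grip": -0.4},{"rx": 0,"ry": 0,"rz": 0,"x": 0,"y": 0,"z": 0,"grip": -0.2},{"rx": 0,"ry": 0,"rz": 0,"x": 0,"y": 0,"z": 0,"grip": -0.2},{"rx": 0,"ry": 0,"rz": 0,"x": 0,"y": 0,"z": -0.01,"grip": -0.2},{"rx": 0,"ry": 0,"rz": 0,"x": 0,"y": 0,"z": -0.03,"grip": -0.2},{"rx": 0,"ry": 0,"rz": 0,"x": 0,"y": 0,"z": -0.04,"grip": -0.2},{"rx": 0,"ry": 0,"rz": 0,"x": -0.01,"y": 0,"z": -0.03,"grip": -0.2},{"rx": 0,"ry": 0,"rz": 0,"x": -0.02,"y": 0,"z": 0,"grip": 0}])

```text
time_s: 12.57
eef_pos: [0.5485, -0.0868, 0.1534]
tcp_rot: [0.005, 0.76, 0.65, 0.003]
wrist_force: [1.4, -0.7, 0.1]
finger_gap: 0.498
```

Emit:
apply_moves(steps=[{"rx": 0,"ry": 0,"rz": 0,"x": -0.03,"y": 0,"z": 0,"grip": 0},{"rx": 0,"ry": 0,"rz": 0,"x": -0.02,"y": 0,"z": 0,"grip": 0.3},{"rx": 0,"ry": 0,"rz": 0,"x": 0,"y": 0,"z": 0,"grip": 0.3},{"rx": 0,"ry": 0,"rz": 0,"x": 0,"y": 0,"z": 0,"grip": 0.3}])

```text
time_s: 12.9
eef_pos: [0.5366, -0.1371, 0.1463]
tcp_rot: [0.0, 0.761, 0.648, 0.0]
wrist_force: [-0.5, 0.8, -0.8]
finger_gap: 0.651
```

```bash
python3 - <<'E'
from h import *
import pickle
c=cam("wrist","w13");s=telemetry.state();print(s["time_s"],s["eef_pos"],s["wrist_force"],s["moment"]);c["s"]=s
d=cam("scene","s13")
pickle.dump((c,d),open("w13.pkl","wb"))
def z(c,x,y,w,h,f): return cv2.resize(c["img"][y:y+h,x:x+w,::-1],None,fx=f,fy=f,interpolation=cv2.INTER_NEAREST)
cv2.imwrite("pics/z13.png",np.hstack([z(c,235,20,90,145,4),z(c,235,165,90,145,4)]))
E
```

```text
12.95 [ 0.53659766 -0.13627823  0.14609426] [ 0.47130783 -0.25474639  0.26352496] [-0.00973927 -0.01593803 -0.01933883]
```

View pics/w13.png

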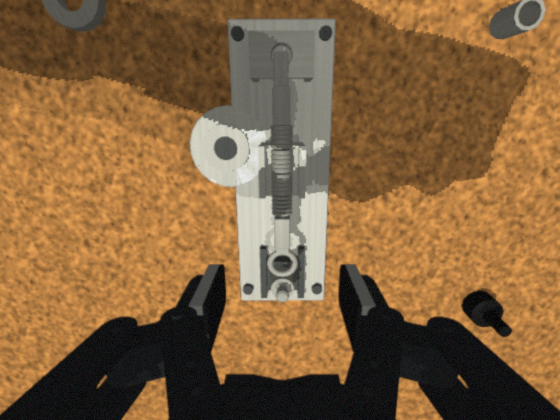

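View pics/z13.png

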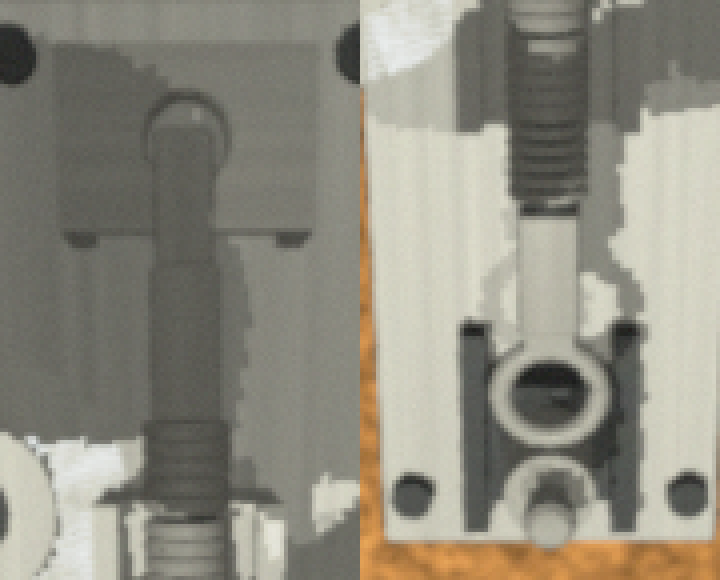

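View pics/s13.png

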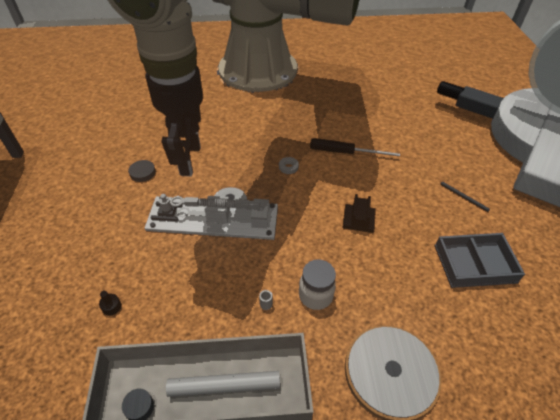

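```bash
python3 - <<'E'
from h import *
import pickle
c,d=pickle.load(open("w13.pkl","rb"));s=c["s"]
u=np.array([-.1564,-.9877]);v=np.array([.9877,-.1564]);hole=np.array([.5546,-.0205])
def f(k,p,z):
    X=onplane(c,p,z);r=X[:2]-hole;print(k,X.round(4),"along %.4f lat %.4f"%(r@u,r@v));return X
e=f("eye",(282,263.5),.049);f("lug/coil edge",(282,217.5),.056);f("lug eye edge?",(282,252),.056);f("head",(281.5,296.5),.0605);f("hole",(281,54),.042);f("shoulder",(281.6,287),.0475)
f("hook end",(281,51.5),.055);f("hooklug front",(280.8,85.5),.057)
L=e[:2]-.029*u;print("lug",L); 
plan([L[0],L[1],.034+.003],81,6)
E
```

```text
eye [ 0.5298 -0.178   0.049 ] along 0.1595 lat 0.0001
lug/coil edge [ 0.5366 -0.1358  0.056 ] along 0.1167 lat 0.0003
lug eye edge? [ 0.532  -0.1645  0.056 ] along 0.1458 lat 0.0002
head [ 0.5255 -0.202   0.0605] along 0.1838 lat -0.0004
hole [ 0.5545 -0.0206  0.042 ] along 0.0001 lat -0.0001
shoulder [ 0.5258 -0.2008  0.0475] along 0.1826 lat -0.0003
hook end [ 0.5544 -0.0212  0.055 ] along 0.0007 lat -0.0001
hooklug front [ 0.5509 -0.0421  0.057 ] along 0.0219 lat -0.0003
lug [ 0.53432244 -0.14938578]
0 x -0.0023 y -0.0000 z 0.0181 rz -0.0002
1 x -0.0023 y -0.0000 z 0.0181 rz -0.0002
2 x -0.0023 y -0.0000 z 0.0181 rz -0.0002
3 x -0.0023 y -0.0000 z 0.0181 rz -0.0002
4 x -0.0023 y -0.0000 z 0.0181 rz -0.0002
5 x -0.0023 y -0.0000 z 0.0181 rz -0.0002
```

Emit:
apply_moves(steps=[{"rx": 0,"ry": 0,"rz": 0,"x": -0.007,"y": 0,"z": 0.02,"grip": 0.1},{"rx": 0,"ry": 0,"rz": 0,"x": -0.0066,"y": 0,"z": 0.025,"grip": -0.1},{"rx": 0,"ry": 0,"rz": 0,"x": 0,"y": 0,"z": 0.025,"grip": -0.2},{"rx": 0,"ry": 0,"rz": 0,"x": 0,"y": 0,"z": 0.02,"grip": -0.2},{"rx": 0,"ry": 0,"rz": 0,"x": 0,"y": 0,"z": 0.008,"grip": -0.2},{"rx": 0,"ry": 0,"rz": 0,"x": 0,"y": 0,"z": 0,"grip": -0.2},{"rx": 0,"ry": 0,"rz": 0,"x": 0,"y": 0,"z": 0,"grip": -0.2}])

```text
time_s: 13.58
eef_pos: [0.5347, -0.1489, 0.0479]
tcp_rot: [-0.0, 0.76, 0.65, -0.0]
wrist_force: [0.4, -0.8, 0.1]
finger_gap: 0.402
```

```bash
python3 - <<'E'
from h import *
c=cam("wrist","w14");s=telemetry.state();print(s["time_s"],s["eef_pos"],s["wrist_force"],s["finger_gap"])
u=np.array([-.1564,-.9877]);v=np.array([.9877,-.1564]);r=s["eef_pos"][:2]-[.5546,-.0205];print(r@u,r@v)
E
```

```text
13.6333 [ 0.53542024 -0.14936942  0.04867492] [0.1444217  0.75062859 0.06736678] 0.3991226426849755
0.13028404259388468 0.0012113250912128204
```

View pics/w14.png

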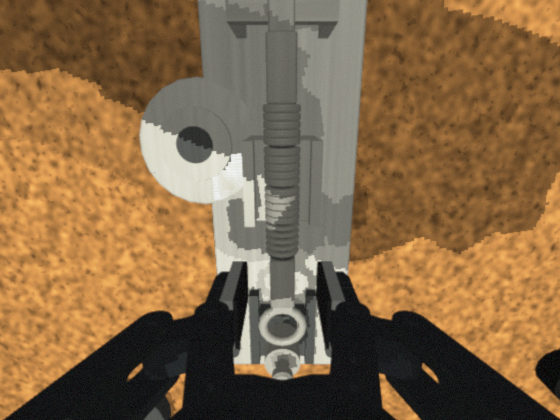

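Emit:
apply_moves(steps=[{"rx": 0,"ry": 0,"rz": 0,"x": 0,"y": -0.001,"z": 0.008,"grip": -0.2},{"rx": 0,"ry": 0,"rz": 0,"x": 0,"y": 0,"z": 0.006,"grip": -0.2},{"rx": 0,"ry": 0,"rz": 0,"x": 0,"y": 0,"z": 0,"grip": -0.3},{"rx": 0,"ry": 0,"rz": 0,"x": 0,"y": 0,"z": 0,"grip": -0.3},{"rx": 0,"ry": 0,"rz": 0,"x": 0,"y": 0,"z": 0,"grip": -1},{"rx": 0,"ry": 0,"rz": 0,"x": 0,"y": 0,"z": 0,"grip": -1},{"rx": 0,"ry": 0,"rz": 0,"x": 0,"y": 0,"z": 0,"grip": -1},{"rx": 0,"ry": 0,"rz": 0,"x": 0,"y": 0,"z": 0,"grip": -1},{"rx": 0,"ry": 0,"rz": 0,"x": 0,"y": 0,"z": 0,"grip": -1}], newtons=90)

```text
time_s: 14.38
eef_pos: [0.5338, -0.1496, 0.0339]
tcp_rot: [0.0, 0.761, 0.649, 0.0]
wrist_force: [-0.7, 0.1, 1.4]
finger_gap: 0.12
```

```bash
python3 - <<'E'
from h import *
c=cam("wrist","w15");s=telemetry.state();print(s["time_s"],s["eef_pos"],s["wrist_force"],s["finger_gap"])
u=np.array([-.1564,-.9877]);v=np.array([.9877,-.1564]);r=s["eef_pos"][:2]-[.5546,-.0205];print(r@u,r@v)
def z(c,x,y,w,h,f): return cv2.resize(c["img"][y:y+h,x:x+w,::-1],None,fx=f,fy=f,interpolation=cv2.INTER_NEAREST)
cv2.imwrite("pics/z15.png",z(c,235,220,100,170,3.5))
E
```

```text
14.4333 [ 0.53382025 -0.14969139  0.03389538] [ 0.09137905 -0.03391949  1.6025275 ] 0.11540521470297821
0.13085228354915343 -0.00031862248003231437
```

View pics/z15.png

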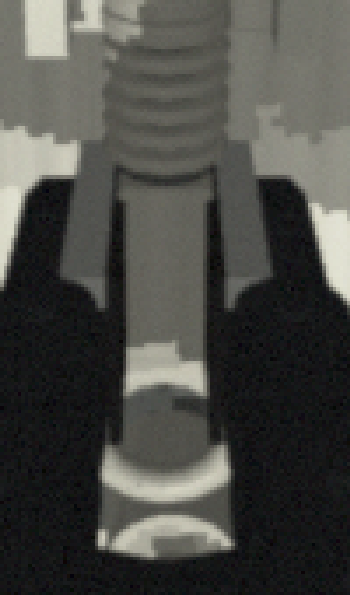

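Emit:
apply_moves(steps=[{"rx": 0,"ry": 0,"rz": 0,"x": 0,"y": 0,"z": -0.002,"grip": -1},{"rx": 0,"ry": 0,"rz": 0,"x": -0.0005,"y": 0,"z": -0.002,"grip": -1},{"rx": 0,"ry": 0,"rz": 0,"x": -0.0005,"y": 0,"z": -0.002,"grip": -1},{"rx": 0,"ry": 0,"rz": 0,"x": -0.0005,"y": 0,"z": -0.002,"grip": -1},{"rx": 0,"ry": 0,"rz": 0,"x": -0.0005,"y": 0,"z": -0.002,"grip": -1},{"rx": 0,"ry": 0,"rz": 0,"x": -0.0005,"y": 0,"z": -0.002,"grip": -1},{"rx": 0,"ry": 0,"rz": 0,"x": -0.0005,"y": 0,"z": -0.002,"grip": -1},{"rx": 0,"ry": 0,"rz": 0,"x": -0.0005,"y": 0,"z": -0.002,"grip": -1},{"rx": 0,"ry": 0,"rz": 0,"x": 0,"y": 0,"z": -0.001,"grip": -1},{"rx": 0,"ry": 0,"rz": 0,"x": 0,"y": 0,"z": 0,"grip": -1}])

```text
time_s: 15.27
eef_pos: [0.5331, -0.1528, 0.0508]
tcp_rot: [-0.0, 0.761, 0.649, 0.0]
wrist_force: [2.0, 4.3, -3.5]
finger_gap: 0.12
```

```bash
python3 - <<'E'
from h import *
c=cam("wrist","w16");d=cam("scene","s16");s=telemetry.state();print(s["time_s"],s["eef_pos"],s["wrist_force"],s["finger_gap"])
u=np.array([-.1564,-.9877]);v=np.array([.9877,-.1564]);r=s["eef_pos"][:2]-[.5546,-.0205];print(r@u,r@v)
def z(c,x,y,w,h,f): return cv2.resize(c["img"][y:y+h,x:x+w,::-1],None,fx=f,fy=f,interpolation=cv2.INTER_NEAREST)
cv2.imwrite("pics/z16.png",np.hstack([z(c,235,220,100,170,3),z(d,140,150,150,170,3)]))
E
```

```text
15.3667 [ 0.53293095 -0.15278404  0.05050125] [ 1.10840161  3.28444879 -2.95715671] 0.11473582777065475
0.13404599108040147 -0.0007132991083448103
```

View pics/z16.png

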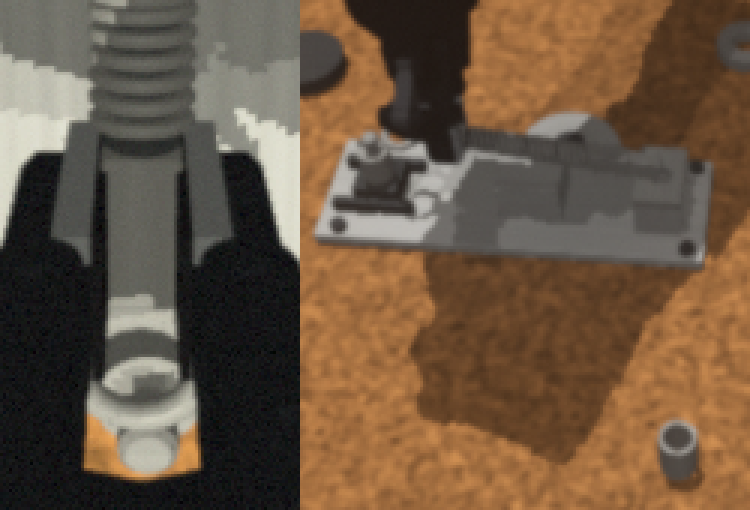

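View pics/w16.png

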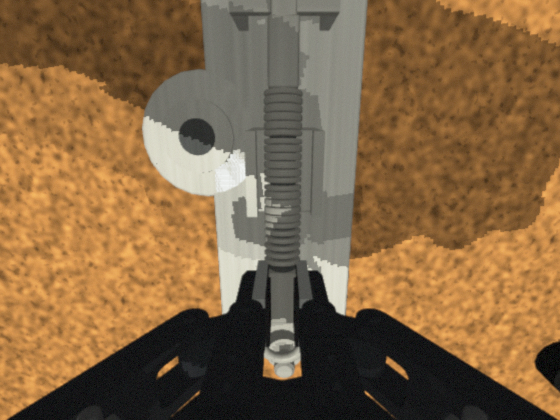

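Emit:
apply_moves(steps=[{"rx": 0,"ry": 0,"rz": 0,"x": -0.002,"y": 0,"z": 0,"grip": -1},{"rx": 0,"ry": 0,"rz": 0,"x": -0.002,"y": 0,"z": 0,"grip": -1},{"rx": 0,"ry": 0,"rz": 0,"x": -0.002,"y": 0,"z": 0,"grip": -1},{"rx": 0,"ry": 0,"rz": 0,"x": -0.002,"y": 0,"z": 0,"grip": -1},{"rx": 0,"ry": 0,"rz": 0,"x": -0.002,"y": 0,"z": 0,"grip": -1},{"rx": 0,"ry": 0,"rz": 0,"x": -0.002,"y": 0,"z": 0,"grip": -1},{"rx": 0,"ry": 0,"rz": 0,"x": -0.002,"y": 0,"z": 0,"grip": -1},{"rx": 0,"ry": 0,"rz": 0,"x": 0,"y": 0,"z": 0,"grip": -1},{"rx": 0,"ry": 0,"rz": 0,"x": 0,"y": 0,"z": 0,"grip": -1}])

```text
time_s: 16.12
eef_pos: [0.5312, -0.1658, 0.051]
tcp_rot: [-0.0, 0.76, 0.649, 0.001]
wrist_force: [1.4, 9.0, 0.7]
finger_gap: 0.116
```

```bash
cat >> h.py <<'E'
def look(n,x=235,y=300,w=100,h=100,f=6):
    import pickle
    c=cam("wrist","w"+n);d=cam("scene","s"+n);s=telemetry.state();c["s"]=s;pickle.dump((c,d),open(f"w{n}.pkl","wb"))
    print(s["time_s"],s["eef_pos"],s["wrist_force"],s["finger_gap"])
    u=np.array([-.1564,-.9877]);v=np.array([.9877,-.1564]);r=s["eef_pos"][:2]-[.5546,-.0205];print("tcp along,lat",r@u,r@v)
    M=Rt(s).as_matrix();print("phi",np.degrees(np.arctan2(M[1,0],M[0,0])),M[:,2])
    cv2.imwrite(f"pics/z{n}.png",cv2.resize(c["img"][y:y+h,x:x+w,::-1],None,fx=f,fy=f,interpolation=cv2.INTER_NEAREST))
    cv2.imwrite(f"pics/y{n}.png",cv2.resize(d["img"][150:270,140:290,::-1],None,fx=4,fy=4,interpolation=cv2.INTER_NEAREST))
E
python3 -c "
from h import *
look('17')"
```

```text
16.2167 [ 0.53115559 -0.1658476   0.05101397] [1.95988632 7.92380138 1.78938525] 0.11081431491891718
tcp along,lat 0.1472265311526286 -0.00042367624741462985
phi 80.98997649202309 [ 0.00105457  0.00184816 -0.99999774]
```

View pics/z17.png

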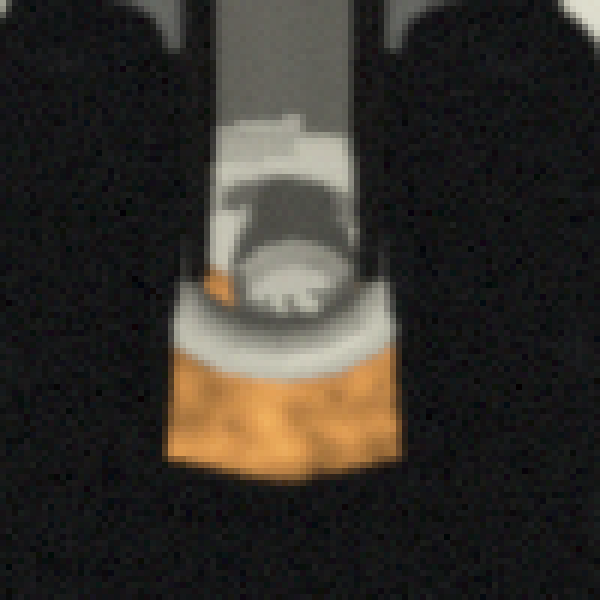

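View pics/y17.png

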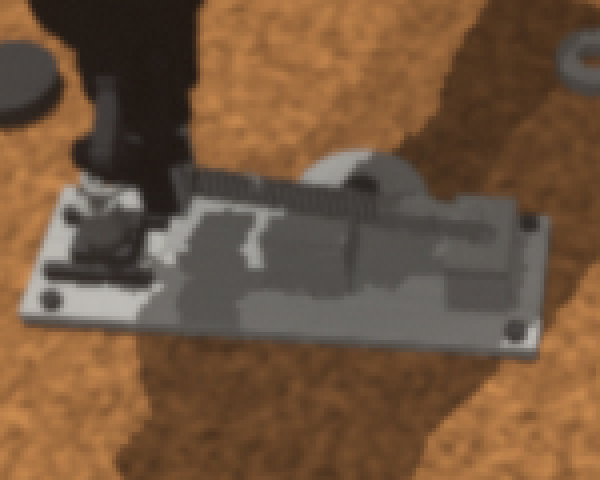

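```bash
python3 - <<'E'
from h import *
import pickle
c,d=pickle.load(open("w17.pkl","rb"))
u=np.array([-.1564,-.9877]);v=np.array([.9877,-.1564]);hole=np.array([.5546,-.0205])
def f(k,p,z):
    X=onplane(c,p,z);r=X[:2]-hole;print(k,"along %.4f lat %.4f"%(r@u,r@v))
f("eye outer front",(235+283/6-.5,300+378/6-.5),.0645)
f("eye inner front",(235+283/6-.5,300+320/6-.5),.0665)
f("eye inner back",(235+283/6-.5,300+178/6-.5),.0665)
f("head outline back",(235+294/6-.5,300+238/6-.5),.0575)
f("head top bevel back",(235+290/6-.5,300+265/6-.5),.0605)
f("eye sides L",(235+172/6-.5,300+320/6-.5),.0655);f("R",(235+395/6-.5,300+320/6-.5),.0655)
f("head L",(235+235/6-.5,300+285/6-.5),.0575);f("head R",(235+352/6-.5,300+285/6-.5),.0575)
E
```

```text
eye outer front along 0.1886 lat -0.0009
eye inner front along 0.1809 lat -0.0009
eye inner back along 0.1672 lat -0.0009
head outline back along 0.1802 lat 0.0001
head top bevel back along 0.1805 lat -0.0003
eye sides L along 0.1818 lat -0.0100
R along 0.1818 lat 0.0084
head L along 0.1851 lat -0.0050
head R along 0.1851 lat 0.0051
```

Emit:
apply_moves(steps=[{"rx": 0,"ry": 0,"rz": 0,"x": -0.002,"y": 0.0004,"z": 0,"grip": -1},{"rx": 0,"ry": 0,"rz": 0,"x": -0.002,"y": 0.0004,"z": 0,"grip": -1},{"rx": 0,"ry": 0,"rz": 0,"x": -0.002,"y": 0,"z": 0,"grip": -1},{"rx": 0,"ry": 0,"rz": 0,"x": -0.002,"y": 0,"z": 0,"grip": -1},{"rx": 0,"ry": 0,"rz": 0,"x": 0,"y": 0,"z": 0,"grip": -1},{"rx": 0,"ry": 0,"rz": 0,"x": 0,"y": 0,"z": 0,"grip": -1}])

```text
time_s: 16.72
eef_pos: [0.5298, -0.173, 0.0499]
tcp_rot: [-0.002, 0.76, 0.649, 0.001]
wrist_force: [1.8, 9.3, -3.6]
finger_gap: 0.116
```

```bash
python3 -c "
from h import *
look('18')"
```

```text
16.8167 [ 0.52976433 -0.17295253  0.0499222 ] [ 1.06394246  9.46858265 -2.84506406] 0.11818366782932464
tcp along,lat 0.15446166438692774 -0.0006866139319137101
phi 81.00717602408132 [-9.18346188e-04  3.88750224e-03 -9.99992022e-01]
```

View pics/z18.png

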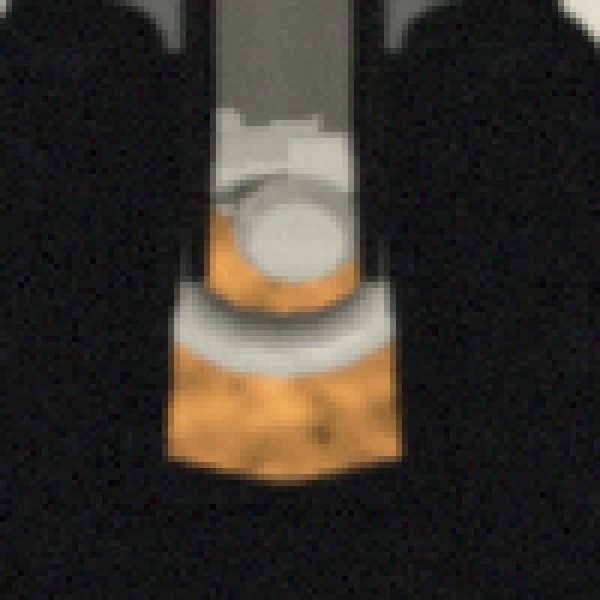

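View pics/y18.png

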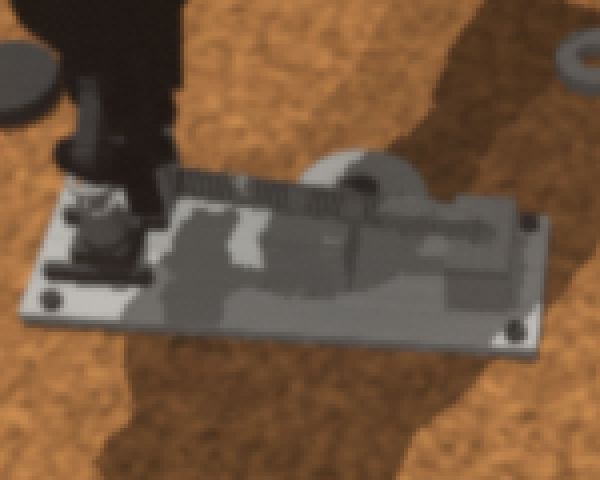

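```bash
python3 - <<'E'
from h import *
import pickle
c,d=pickle.load(open("w18.pkl","rb"))
u=np.array([-.1564,-.9877]);v=np.array([.9877,-.1564]);hole=np.array([.5546,-.0205])
def f(k,p,z):
    X=onplane(c,(235+p[0]/6-.5,300+p[1]/6-.5),z);r=X[:2]-hole;print(k,"along %.4f lat %.4f"%(r@u,r@v))
ze=.0648
f("eye outer front",(283,376),ze-.001)
f("eye inner front",(283,314),ze+.001)
f("head ctr",(295,230),.059);f("head front bottom",(295,283),.0555);f("head top back",(295,178),.0595)
f("head L",(238,230),.0585);f("head R",(355,230),.0585)
f("eye L",(172,320),ze);f("R",(395,320),ze); f("eyeholeL",(205,270),ze); f("eyeholeR",(360,270),ze)
E
```

```text
eye outer front along 0.1953 lat -0.0011
eye inner front along 0.1873 lat -0.0011
head ctr along 0.1846 lat -0.0001
head front bottom along 0.1929 lat -0.0001
head top back along 0.1790 lat -0.0001
head L along 0.1850 lat -0.0049
head R along 0.1850 lat 0.0050
eye L along 0.1888 lat -0.0102
R along 0.1887 lat 0.0081
eyeholeL along 0.1838 lat -0.0074
eyeholeR along 0.1838 lat 0.0052
```

Emit:
apply_moves(steps=[{"rx": 0,"ry": 0,"rz": 0,"x": -0.001,"y": 0.0011,"z": 0,"grip": -1},{"rx": 0,"ry": 0,"rz": 0,"x": -0.0008,"y": 0,"z": 0,"grip": -1},{"rx": 0,"ry": 0,"rz": 0,"x": 0,"y": 0,"z": 0,"grip": -1},{"rx": 0,"ry": 0,"rz": 0,"x": 0,"y": 0,"z": 0,"grip": -1},{"rx": 0,"ry": 0,"rz": 0,"x": 0,"y": 0,"z": 0,"grip": -1}])

```text
time_s: 17.23
eef_pos: [0.5305, -0.1747, 0.0498]
tcp_rot: [-0.002, 0.76, 0.65, 0.001]
wrist_force: [1.3, 10.5, -4.4]
finger_gap: 0.116
```

```bash
python3 -c "
from h import *
look('19')"
```

```text
17.3333 [ 0.53049533 -0.17467113  0.04985776] [ 1.70399251 10.50133488 -3.09710556] 0.11904178926557925
tcp along,lat 0.15604479253846637 0.0003041844241239777
phi 81.01436726622235 [-0.00107181  0.00426366 -0.99999034]
```

View pics/z19.png

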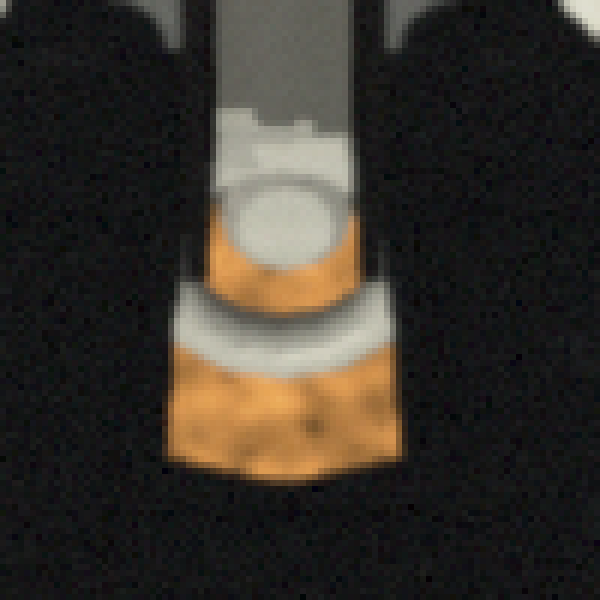

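Emit:
apply_moves(steps=[{"rx": 0,"ry": 0,"rz": 0,"x": 0,"y": 0,"z": 0.001,"grip": -1},{"rx": 0,"ry": 0,"rz": 0,"x": 0,"y": 0,"z": 0.001,"grip": -1},{"rx": 0,"ry": 0,"rz": 0,"x": 0,"y": 0,"z": 0.001,"grip": -1},{"rx": 0,"ry": 0,"rz": 0,"x": 0,"y": 0,"z": 0,"grip": -1},{"rx": 0,"ry": 0,"rz": 0,"x": 0,"y": 0,"z": 0,"grip": -1}])

```text
time_s: 17.75
eef_pos: [0.5305, -0.1747, 0.0468]
tcp_rot: [-0.002, 0.76, 0.65, 0.001]
wrist_force: [2.2, 9.0, -3.8]
finger_gap: 0.116
```

Emit:
apply_moves(steps=[{"rx": 0,"ry": 0,"rz": 0,"x": 0,"y": 0,"z": 0.001,"grip": -1},{"rx": 0,"ry": 0,"rz": 0,"x": 0,"y": 0,"z": 0.001,"grip": -1},{"rx": 0,"ry": 0,"rz": 0,"x": 0,"y": 0,"z": 0,"grip": -1},{"rx": 0,"ry": 0,"rz": 0,"x": 0,"y": 0,"z": 0,"grip": -1}])

```text
time_s: 18.08
eef_pos: [0.5305, -0.1747, 0.0449]
tcp_rot: [-0.002, 0.76, 0.65, 0.001]
wrist_force: [1.1, 10.8, -3.7]
finger_gap: 0.12
```

```bash
python3 -c "
from h import *
look('20')"
```

```text
18.1833 [ 0.53057614 -0.1747287   0.04495399] [ 2.20576111  9.61036174 -2.63375359] 0.11390269560554725
tcp along,lat 0.15608902143137418 0.00039299898571795326
phi 81.01424319584356 [-8.78403171e-04  4.13390508e-03 -9.99991070e-01]
```

View pics/z20.png

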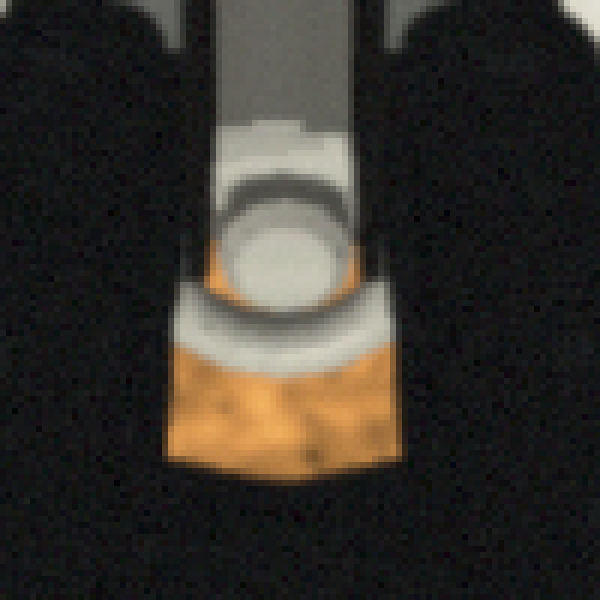

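```bash
python3 - <<'E'
from h import *
import pickle
c,d=pickle.load(open("w20.pkl","rb"))
u=np.array([-.1564,-.9877]);v=np.array([.9877,-.1564]);hole=np.array([.5546,-.0205])
def P(a,l,z):
    p=proj(c,[*(hole+a*u+l*v),z]); return (np.array([p[0]-235+.5,p[1]-300+.5])*6).round(0)
for e in (.1835,.1845,.1855):
    print(e,"eye out",P(e+.013,0,.060),P(e-.013,0,.06),"inner",P(e+.00775,0,.06),P(e-.00775,0,.06),"headtop",P(e-.004,0,.0605),P(e+.004,0,.0605),"headbig",P(e-.0055,0,.058),P(e+.0055,0,.055))
E
```

```text
0.1835 eye out [284. 384.] [284. 116.] inner [284. 332.] [284. 172.] headtop [284. 216.] [284. 298.] headbig [284. 180.] [284. 267.]
0.1845 eye out [284. 393.] [284. 126.] inner [284. 342.] [284. 183.] headtop [284. 226.] [284. 308.] headbig [284. 190.] [284. 277.]
0.1855 eye out [284. 403.] [284. 137.] inner [284. 352.] [284. 193.] headtop [284. 237.] [284. 319.] headbig [284. 200.] [284. 287.]
```

Emit:
apply_moves(steps=[{"rx": 0,"ry": 0,"rz": 0,"x": -0.001,"y": 0,"z": 0,"grip": -1},{"rx": 0,"ry": 0,"rz": 0,"x": 0,"y": 0,"z": 0.001,"grip": -1},{"rx": 0,"ry": 0,"rz": 0,"x": 0,"y": 0,"z": 0,"grip": -1},{"rx": 0,"ry": 0,"rz": 0,"x": 0,"y": 0,"z": 0,"grip": -1}])

```text
time_s: 18.52
eef_pos: [0.5304, -0.1757, 0.0439]
tcp_rot: [-0.002, 0.76, 0.65, 0.001]
wrist_force: [1.4, 10.3, -2.2]
finger_gap: 0.114
```

Emit:
apply_moves(steps=[{"rx": 0,"ry": 0,"rz": 0,"x": 0,"y": 0,"z": 0.001,"grip": -1},{"rx": 0,"ry": 0,"rz": 0,"x": 0,"y": 0,"z": 0.001,"grip": -1},{"rx": 0,"ry": 0,"rz": 0,"x": 0,"y": 0,"z": 0,"grip": -1},{"rx": 0,"ry": 0,"rz": 0,"x": 0,"y": 0,"z": 0,"grip": -1}])

```text
time_s: 18.85
eef_pos: [0.5304, -0.1756, 0.042]
tcp_rot: [-0.002, 0.76, 0.65, 0.001]
wrist_force: [1.4, 10.4, -1.0]
finger_gap: 0.113
```

```bash
python3 -c "
from h import *
look('21')"
```

```text
18.95 [ 0.53049064 -0.17569762  0.04204295] [ 2.80356228 10.72192174 -1.59869344] 0.11669129546501102
tcp along,lat 0.15705939710994538 0.00046009836115028924
phi 81.01513786737222 [-6.73723547e-04  4.16380962e-03 -9.99991104e-01]
```

View pics/z21.png

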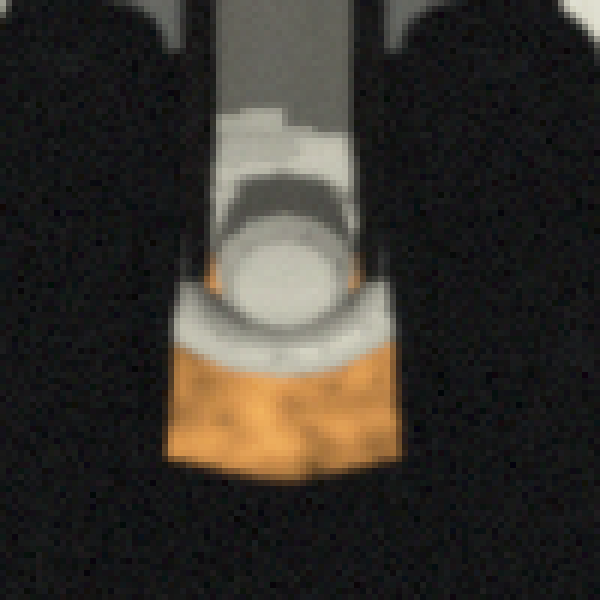

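Emit:
apply_moves(steps=[{"rx": 0,"ry": 0,"rz": 0,"x": 0,"y": 0,"z": 0.001,"grip": -1},{"rx": 0,"ry": 0,"rz": 0,"x": 0,"y": 0,"z": 0.001,"grip": -1},{"rx": 0,"ry": 0,"rz": 0,"x": 0,"y": 0,"z": 0.001,"grip": -1},{"rx": 0,"ry": 0,"rz": 0,"x": 0,"y": 0,"z": 0,"grip": -1},{"rx": 0,"ry": 0,"rz": 0,"x": 0,"y": 0,"z": 0,"grip": -1}])

```text
time_s: 19.37
eef_pos: [0.5305, -0.1757, 0.039]
tcp_rot: [-0.002, 0.76, 0.65, 0.001]
wrist_force: [2.1, 11.4, -0.9]
finger_gap: 0.117
```

Emit:
apply_moves(steps=[{"rx": 0,"ry": 0,"rz": 0,"x": 0,"y": 0,"z": 0.001,"grip": -1},{"rx": 0,"ry": 0,"rz": 0,"x": 0,"y": 0,"z": 0.001,"grip": -1},{"rx": 0,"ry": 0,"rz": 0,"x": 0,"y": 0,"z": 0,"grip": -1},{"rx": 0,"ry": 0,"rz": 0,"x": 0,"y": 0,"z": 0,"grip": -1}])

```text
time_s: 19.7
eef_pos: [0.5308, -0.1758, 0.0378]
tcp_rot: [-0.001, 0.76, 0.65, 0.001]
wrist_force: [0.8, 10.0, 2.4]
finger_gap: 0.113
```

Emit:
apply_moves(steps=[{"rx": 0,"ry": 0,"rz": 0,"x": 0,"y": 0,"z": 0.0007,"grip": -1},{"rx": 0,"ry": 0,"rz": 0,"x": 0,"y": 0,"z": 0,"grip": -1},{"rx": 0,"ry": 0,"rz": 0,"x": 0,"y": 0,"z": 0,"grip": -1}])

```text
time_s: 19.95
eef_pos: [0.5308, -0.1758, 0.0376]
tcp_rot: [-0.001, 0.76, 0.65, 0.001]
wrist_force: [-1.4, 11.4, 5.4]
finger_gap: 0.119
```

```bash
python3 -c "
from h import *
look('22')"
```

```text
20.05 [ 0.53078277 -0.17579239  0.03761718] [-1.40833287 11.53188388  6.22729948] 0.114864191611029
tcp along,lat 0.1571073103851552 0.0007634477869407787
phi 81.01619734182638 [ 3.21555378e-04  3.54128643e-03 -9.99993678e-01]
```

View pics/z22.png

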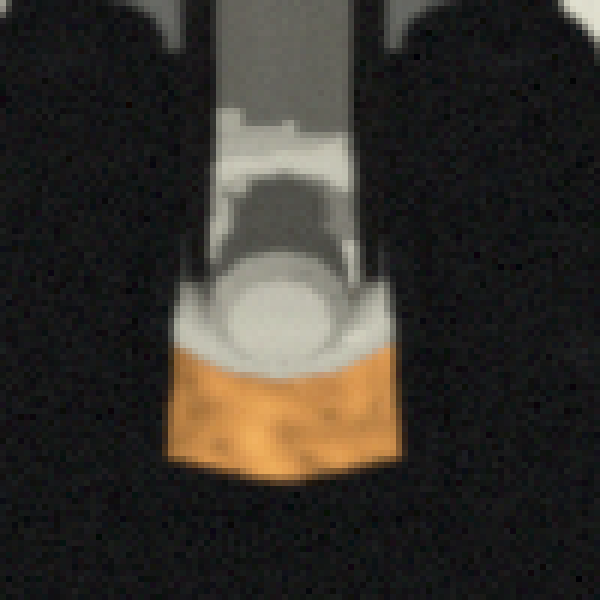

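View pics/y22.png

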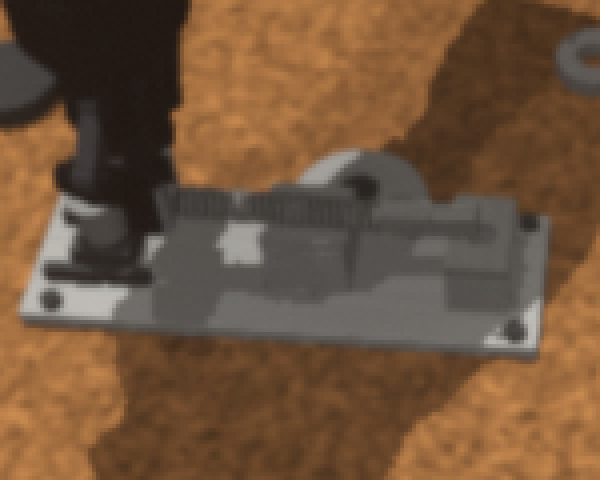

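```bash
python3 - <<'E'
from h import *
import pickle
c,d=pickle.load(open("w22.pkl","rb"))
u=np.array([-.1564,-.9877]);v=np.array([.9877,-.1564]);hole=np.array([.5546,-.0205])
def P(a,l,z):
    p=proj(c,[*(hole+a*u+l*v),z]); return (np.array([p[0]-235+.5,p[1]-300+.5])*6).round(0)
print("headtop",P(.1845-.004,0,.0605),P(.1845+.004,0,.0605))
for e in (.1825,.1835,.1845,.1855):
  for z in(.05,.053): print(e,z,"eye out limb",P(e+.014,0,z),"in back limb",P(e-.007,0,z),"sides",P(e,-.013,z),P(e,.013,z))
E
```

```text
headtop [278. 279.] [278. 364.]
0.1825 0.05 eye out limb [279. 350.] in back limb [279. 137.] sides [120. 210.] [437. 210.]
0.1825 0.053 eye out limb [279. 376.] in back limb [278. 161.] sides [117. 234.] [440. 235.]
0.1835 0.05 eye out limb [279. 359.] in back limb [279. 148.] sides [120. 220.] [437. 220.]
0.1835 0.053 eye out limb [279. 386.] in back limb [278. 171.] sides [117. 245.] [440. 245.]
0.1845 0.05 eye out limb [279. 369.] in back limb [279. 158.] sides [121. 230.] [437. 230.]
0.1845 0.053 eye out limb [279. 396.] in back limb [278. 182.] sides [118. 255.] [439. 255.]
0.1855 0.05 eye out limb [279. 379.] in back limb [279. 169.] sides [121. 240.] [436. 241.]
0.1855 0.053 eye out limb [279. 405.] in back limb [278. 193.] sides [118. 265.] [439. 266.]
```

Emit:
apply_moves(steps=[{"rx": 0,"ry": 0,"rz": 0,"x": 0.001,"y": 0,"z": -0.0005,"grip": -1},{"rx": 0,"ry": 0,"rz": 0,"x": 0.001,"y": 0,"z": 0,"grip": -1},{"rx": 0,"ry": 0,"rz": 0,"x": 0.001,"y": 0,"z": 0,"grip": -1},{"rx": 0,"ry": 0,"rz": 0,"x": 0,"y": 0,"z": 0,"grip": -1},{"rx": 0,"ry": 0,"rz": 0,"x": 0,"y": 0,"z": 0,"grip": -1}])

```text
time_s: 20.47
eef_pos: [0.5313, -0.1742, 0.0378]
tcp_rot: [-0.0, 0.761, 0.649, 0.0]
wrist_force: [-1.2, 7.2, 2.3]
finger_gap: 0.117
```

Emit:
apply_moves(steps=[{"rx": 0,"ry": 0,"rz": 0,"x": 0.001,"y": 0,"z": 0,"grip": -1},{"rx": 0,"ry": 0,"rz": 0,"x": 0.0005,"y": 0,"z": 0,"grip": -1},{"rx": 0,"ry": 0,"rz": 0,"x": 0.0005,"y": 0,"z": 0,"grip": -1},{"rx": 0,"ry": 0,"rz": 0,"x": 0,"y": 0,"z": 0,"grip": -1},{"rx": 0,"ry": 0,"rz": 0,"x": 0,"y": 0,"z": 0,"grip": -1}])

```text
time_s: 20.88
eef_pos: [0.5322, -0.1725, 0.0381]
tcp_rot: [0.0, 0.761, 0.649, 0.001]
wrist_force: [0.1, 6.7, 2.1]
finger_gap: 0.116
```

```bash
python3 -c "
from h import *
look('23')"
```

```text
20.9833 [ 0.53214528 -0.17253905  0.03809948] [0.87968458 6.12407443 3.18003157] 0.11735916634805313
tcp along,lat 0.15368089100565002 0.0016003807111063294
phi 80.96720570636336 [ 1.05635835e-03  5.26888224e-04 -9.99999303e-01]
```

View pics/z23.png

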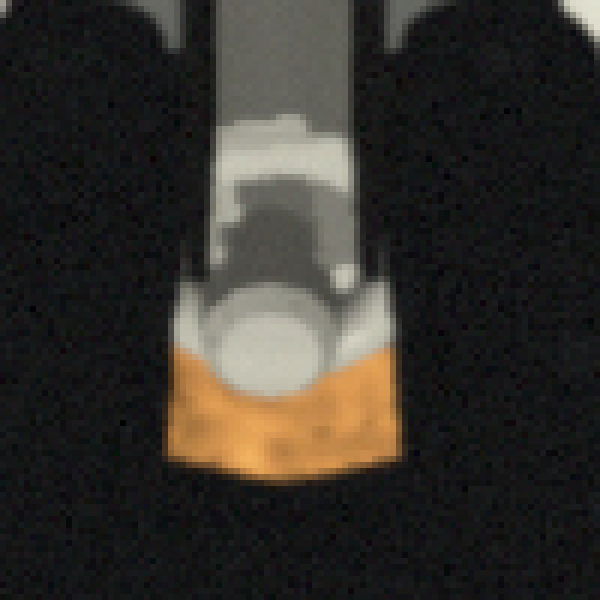

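Emit:
apply_moves(steps=[{"rx": 0,"ry": 0,"rz": 0,"x": 0.0005,"y": -0.0005,"z": 0,"grip": -1},{"rx": 0,"ry": 0,"rz": 0,"x": 0.0005,"y": -0.0005,"z": 0,"grip": -1},{"rx": 0,"ry": 0,"rz": 0,"x": 0.0005,"y": 0,"z": 0,"grip": -1},{"rx": 0,"ry": 0,"rz": 0,"x": 0,"y": 0,"z": 0,"grip": -1},{"rx": 0,"ry": 0,"rz": 0,"x": 0,"y": 0,"z": 0,"grip": -1}])

```text
time_s: 21.4
eef_pos: [0.5318, -0.1709, 0.0382]
tcp_rot: [0.0, 0.761, 0.649, 0.001]
wrist_force: [1.4, 7.2, 2.1]
finger_gap: 0.114
```

Emit:
apply_moves(steps=[{"rx": 0,"ry": 0,"rz": 0,"x": 0.0005,"y": 0,"z": 0,"grip": -1},{"rx": 0,"ry": 0,"rz": 0,"x": 0.0005,"y": 0,"z": 0,"grip": -1},{"rx": 0,"ry": 0,"rz": 0,"x": 0,"y": 0,"z": 0,"grip": -1},{"rx": 0,"ry": 0,"rz": 0,"x": 0,"y": 0,"z": 0,"grip": -1}])

```text
time_s: 21.73
eef_pos: [0.5319, -0.17, 0.0381]
tcp_rot: [0.0, 0.761, 0.649, 0.001]
wrist_force: [0.9, 5.9, 2.7]
finger_gap: 0.117
```

```bash
python3 -c "
from h import *
look('24')"
```

```text
21.8333 [ 0.53184447 -0.17005072  0.03812811] [1.1369413  6.06736306 2.284371  ] 0.11848001763673274
tcp along,lat 0.15127020743463404 0.0009140971262000183
phi 80.96948944220976 [ 1.60054827e-03  3.04539984e-04 -9.99998673e-01]
```

View pics/z24.png

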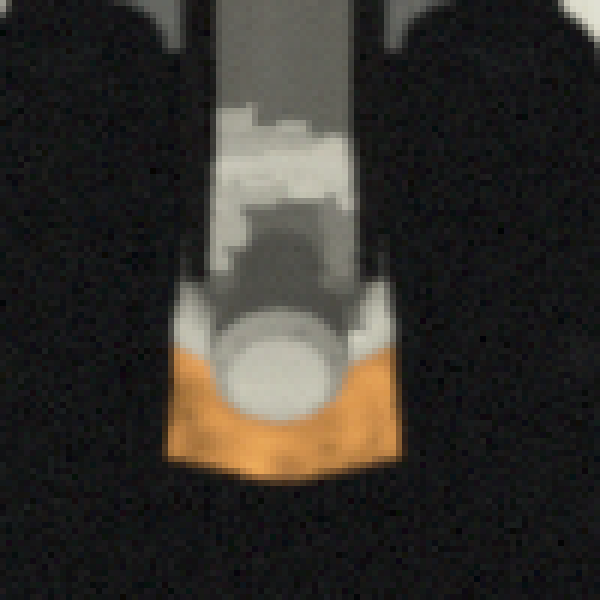

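Emit:
apply_moves(steps=[{"rx": 0,"ry": 0,"rz": 0,"x": 0.0005,"y": 0,"z": 0,"grip": -1},{"rx": 0,"ry": 0,"rz": 0,"x": 0,"y": 0,"z": 0,"grip": -1},{"rx": 0,"ry": 0,"rz": 0,"x": 0,"y": 0,"z": 0,"grip": -1}])

```text
time_s: 22.08
eef_pos: [0.5319, -0.1696, 0.0381]
tcp_rot: [0.0, 0.761, 0.649, 0.001]
wrist_force: [1.5, 6.7, 1.4]
finger_gap: 0.121
```

Emit:
apply_moves(steps=[{"rx": 0,"ry": 0,"rz": 0,"x": 0.0005,"y": 0,"z": 0,"grip": -1},{"rx": 0,"ry": 0,"rz": 0,"x": 0,"y": 0,"z": 0,"grip": -1},{"rx": 0,"ry": 0,"rz": 0,"x": 0,"y": 0,"z": 0,"grip": -1}])

```text
time_s: 22.33
eef_pos: [0.532, -0.1692, 0.0382]
tcp_rot: [0.001, 0.761, 0.649, 0.001]
wrist_force: [1.7, 5.8, 1.2]
finger_gap: 0.118
```

Emit:
apply_moves(steps=[{"rx": 0,"ry": 0,"rz": 0,"x": 0.0005,"y": 0,"z": 0,"grip": -1},{"rx": 0,"ry": 0,"rz": 0,"x": 0,"y": 0,"z": 0,"grip": -1},{"rx": 0,"ry": 0,"rz": 0,"x": 0,"y": 0,"z": 0,"grip": -1}])

```text
time_s: 22.58
eef_pos: [0.5321, -0.1691, 0.0381]
tcp_rot: [0.001, 0.761, 0.649, 0.0]
wrist_force: [1.5, 3.7, 2.9]
finger_gap: 0.118
```

Motion has stalled and the pull is falling, so the shaft is taking the load. I'll keep easing over.

Emit:
apply_moves(steps=[{"rx": 0,"ry": 0,"rz": 0,"x": 0.0005,"y": 0,"z": 0,"grip": -1},{"rx": 0,"ry": 0,"rz": 0,"x": 0,"y": 0,"z": 0,"grip": -1},{"rx": 0,"ry": 0,"rz": 0,"x": 0,"y": 0,"z": 0,"grip": -1}])

```text
time_s: 22.83
eef_pos: [0.5321, -0.169, 0.0379]
tcp_rot: [0.001, 0.761, 0.649, -0.0]
wrist_force: [0.7, 1.7, 3.1]
finger_gap: 0.12
```

Emit:
apply_moves(steps=[{"rx": 0,"ry": 0,"rz": 0,"x": 0.0005,"y": 0,"z": 0,"grip": -1},{"rx": 0,"ry": 0,"rz": 0,"x": 0,"y": 0,"z": 0,"grip": -1},{"rx": 0,"ry": 0,"rz": 0,"x": 0,"y": 0,"z": 0,"grip": -1}])

```text
time_s: 23.08
eef_pos: [0.5321, -0.1688, 0.0379]
tcp_rot: [0.001, 0.761, 0.649, -0.0]
wrist_force: [0.4, -2.0, 4.7]
finger_gap: 0.117
```

```bash
python3 -c "
from h import *
look('25')"
```

```text
23.1833 [ 0.53208855 -0.1688158   0.03785093] [ 0.28869375 -2.08921007  5.50097175] 0.11881111511428898
tcp along,lat 0.15001231098665566 0.0009620305858667498
phi 80.91479755304839 [ 9.41173515e-04 -2.22941191e-03 -9.99997072e-01]
```

View pics/z25.png

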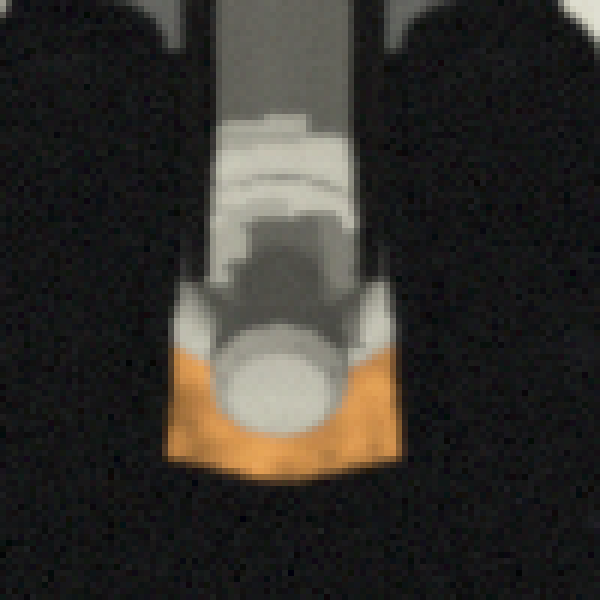

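Emit:
apply_moves(steps=[{"rx": 0,"ry": 0,"rz": 0,"x": -0.0003,"y": 0,"z": -0.0003,"grip": -1},{"rx": 0,"ry": 0,"rz": 0,"x": 0,"y": 0,"z": 0,"grip": -0.7},{"rx": 0,"ry": 0,"rz": 0,"x": 0,"y": 0,"z": 0,"grip": -0.6},{"rx": 0,"ry": 0,"rz": 0,"x": 0,"y": 0,"z": 0,"grip": -0.4},{"rx": 0,"ry": 0,"rz": 0,"x": 0,"y": 0,"z": 0,"grip": -0.2},{"rx": 0,"ry": 0,"rz": 0,"x": 0,"y": 0,"z": 0,"grip": -0.2},{"rx": 0,"ry": 0,"rz": 0,"x": 0,"y": 0,"z": 0,"grip": -0.2}])

```text
time_s: 23.77
eef_pos: [0.5313, -0.1677, 0.0374]
tcp_rot: [-0.0, 0.761, 0.649, -0.0]
wrist_force: [-0.3, 0.1, 0.2]
finger_gap: 0.399
```

```bash
python3 -c "
from h import *
look('26',x=215,y=240,w=140,h=140,f=4)"
```

```text
23.8667 [ 0.53140165 -0.16785562  0.03756855] [ 0.59065729 -0.54811588  0.23135592] 0.40344652512988466
tcp along,lat 0.14917136669291 0.00013340795656796697
phi 80.95171345775388 [-2.77559382e-04  1.46959353e-04 -9.99999951e-01]
```

View pics/z26.png

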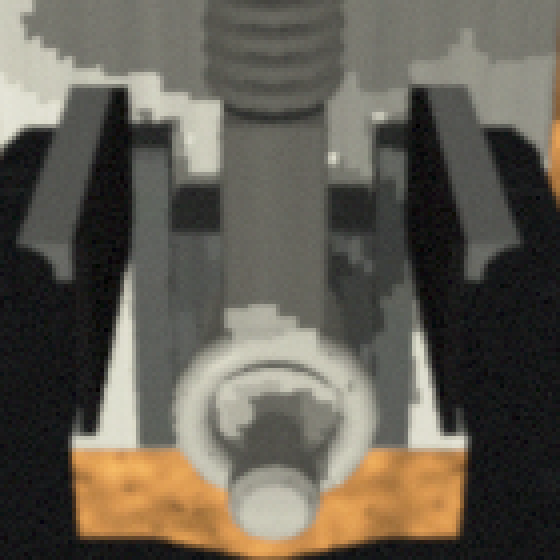

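Emit:
apply_moves(steps=[{"rx": 0,"ry": 0,"rz": 0,"x": 0,"y": 0,"z": -0.01,"grip": -0.2},{"rx": 0,"ry": 0,"rz": 0,"x": 0,"y": 0,"z": -0.03,"grip": -0.2},{"rx": 0,"ry": 0,"rz": 0,"x": 0,"y": 0,"z": -0.035,"grip": -0.2},{"rx": 0,"ry": 0,"rz": 0,"x": 0,"y": 0,"z": -0.035,"grip": -0.2},{"rx": 0,"ry": 0,"rz": 0,"x": 0,"y": 0,"z": -0.02,"grip": 0},{"rx": 0,"ry": 0,"rz": 0,"x": 0,"y": 0,"z": 0,"grip": 0},{"rx": 0,"ry": 0,"rz": 0,"x": 0,"y": 0,"z": 0,"grip": 0}])

```text
time_s: 24.45
eef_pos: [0.5326, -0.1685, 0.17]
tcp_rot: [0.002, 0.761, 0.649, 0.001]
wrist_force: [0.6, -0.6, 0.4]
finger_gap: 0.504
```

```bash
python3 -c "
from h import *
look('27',x=225,y=50,w=110,h=230,f=2.6)
cam('top','t27')"
```

```text
24.55 [ 0.53098437 -0.16767465  0.16717918] [-0.20541649 -0.50833657 -0.6173112 ] 0.49917578782496363
tcp along,lat 0.1490578911031189 -0.0003070431914601451
phi 80.9528782769945 [-9.01315940e-04  3.90657831e-04 -9.99999518e-01]
```

View pics/w27.png

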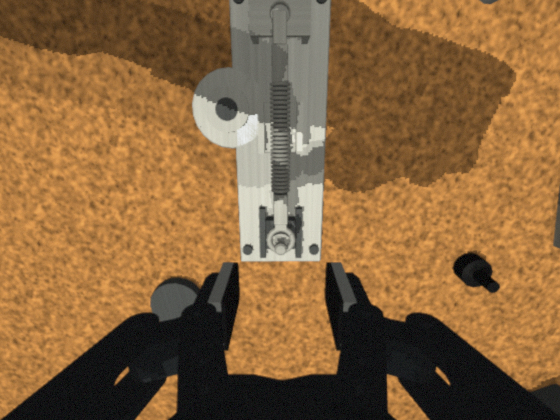

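View pics/z27.png

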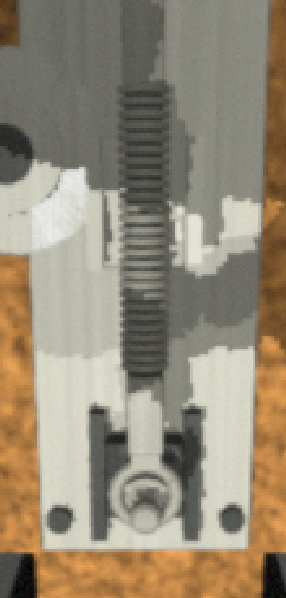

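View pics/y27.png

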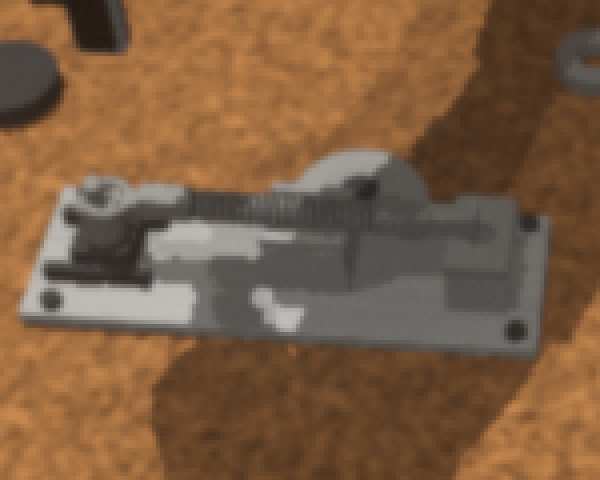

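```bash
python3 - <<'E'
from h import *
import pickle
c,d=pickle.load(open("w27.pkl","rb"))
u=np.array([-.1564,-.9877]);v=np.array([.9877,-.1564]);hole=np.array([.5546,-.0205])
X=onplane(c,(280.3,239.5),.05);r=X[:2]-hole;print("eye",r@u,r@v)
p=(280,20)
i=c["img"][0:60,245:315,::-1];cv2.imwrite("pics/z28.png",cv2.resize(i,None,fx=8,fy=8,interpolation=cv2.INTER_NEAREST))
s=d["img"][160:230,140:200,::-1];cv2.imwrite("pics/z29.png",cv2.resize(s,None,fx=8,fy=8,interpolation=cv2.INTER_CUBIC))
E
```

```text
eye 0.17886416725295196 0.0001169550573252061
```

View pics/z28.png

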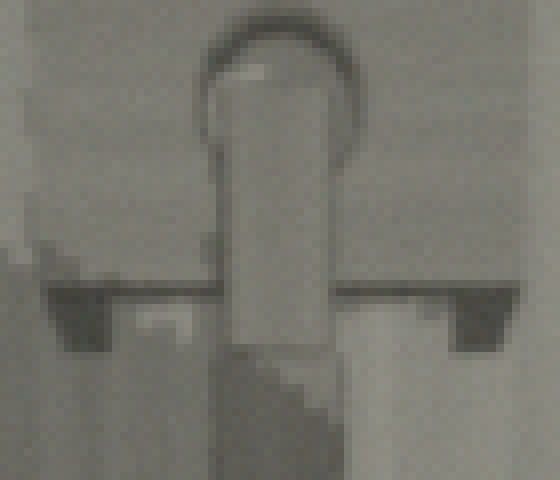

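View pics/z29.png

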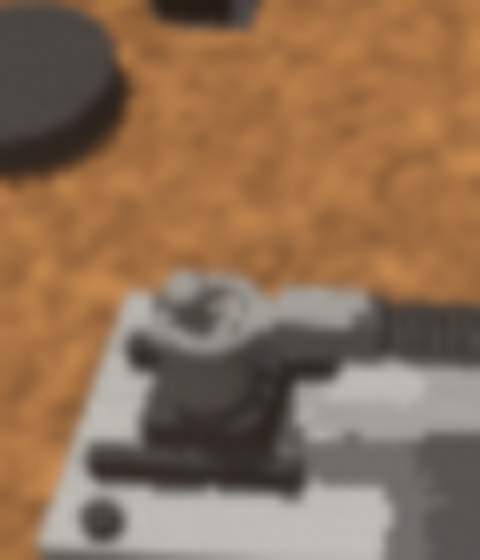

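```bash
python3 -c "
from bench import arm
print(arm.close_job())"
```

```text
the job is handed in; nothing more can be done
None
```

The spring is fitted and the job is handed in, at about 24.6 s of the 58 s allowed; no verdict was reported.

**What I did:**
- I lifted the spring from the cradle by its hook lug and put the hook down through the tab hole.
- I drew it about 6 mm towards the post, so the toe sits under the tab's edge.
- I re-gripped at the eye lug, lifted and stretched the spring, and lowered the eye over the post head onto the shoulder.
- I eased back until the pull on the wrist fell from about 11 N to about zero, so the post had the load before I opened the jaws. I then backed off upwards.

**Last checks, from the wrist and scene pictures:**
- **Hook:** it is down in the hole, with the shank on the tab. The pin was about 4.5 mm towards the post when I measured it before the stretch.
- **Eye:** it rings the shaft under the head, about 179 mm from the hole and 0.1 mm off the line. That puts hook to eye at about 174 mm.
- **Arm and bench:** the gripper is clear and its forces read near zero. No bystander was seen to move, though I did not measure their positions.

**What disagreed:**
- The post came out between 182.5 and 185 mm from the hole depending on the view. I used about 184.5 mm.
- The eye met the shoulder with the tool 2.6 mm higher than I had computed. The eye end had probably sagged a little when I gripped it. The picture before release agreed with an eye height of 50 mm, but I did not triangulate its height after letting go.
- The first two move calls were refused because I left out some keys. They cost no robot time.

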